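Swing the bench vice to its setting tab

ROBOT

A 6-joint arm with a two-finger parallel gripper is mounted at the origin on a cart in front of the work surface, level with it; the furniture and walls round the work are solid. World frame = base frame: x ahead of the robot, y to its left, z up, the work surface at z = 0. Lengths are in m, angles in rad, forces in N, time in s.
With the tool pointing down it reaches from about 0.25 to 0.725 m from the base axis. Payload 4 kg.
Tool frame: the origin (TCP) lies where the fingers leave the gripper's body, on its centre line; the fingertips stand 73 mm ahead of it and the grasp point (between the pads) lies 54 mm ahead of it (bot.tip_reach is the z of the fingertips in the tool frame, in m); z points along the fingers, x is the direction in which the jaws open and shut, and the axes are right-handed (so a half turn about z gives the same grasp; the last joint's range is limited). The gripper opens to 85 mm and grips with 20 to 120 N. Pads are 22 mm wide; open, the fingers measure 114 mm over their backs; the gripper's body (76 mm by 85 mm) begins 54 mm behind the grasp point. The pads swing forward as they close: fully open they stand 13 mm farther back than shut.
Start: joints at [-1.185, 0.241, 0.005, 1.335, 0, 1.571], TCP at [0.188, -0.463, 0.304] pointing down, gripper open.
Joint ranges: [-2.72, 2.72], [-1.05, 1.87], [-1.09, 1.28], [-1.99, 2.15], [-1.42, 1.44], [-3.14, 3.14]. Speed limits (rad/s): [2.79, 2.79, 3.14, 3.14, 3.14, 3.14].

INTERFACE

Orientations are given as a unit quaternion [x, y, z, w].
In Python, from workcell import bot, vision, job_done gives the robot as it stands.
- The arm moves only by the tool drive_tool, never from a script. Its argument "steps" is one flat list of numbers, 7 for each row, row after row: the shift along the tool's x, y, z in m, then the turn, a rotation vector about the tool's x, y, z in degrees, then the closure, from -1 (fully open) to 1 (shut). A call has 1 to 8 rows; each row shifts and turns the commanded pose from where the row before left it, along the tool's axes as they then stand; what a row does not reach is not made up. A row lasts 1/12 s, in which the tool goes at most 41.7 mm and 7.16 degrees, less where a joint would pass 70% of its speed; a pose out of reach is approached as far as the arm can. A call is refused whole if a number of a shift passes 0.0417 or a number of a turn 7.16, either way. A call with a gripper value outside its range is refused whole. The fingers move at their own pace and stop on an object; the grip force is fixed at half the most. Time passes only in rows, so rows that do not move let the fingers close. It gives the time, the measured TCP pose, the force and the opening at its end, in the units of the state.
- bot.get_obs(): the state, without advancing time (a new reading comes with each control period).
- vision.camera(name): name is "scene" or "side" or "wrist"; returns (picture, depth): 420x560x3 uint8, red, green, blue; 420x560 float32, m along the optical axis (not along the pixel's ray), 0 where there is no reading.
- vision.camera_model(name): a dict with "mtx" (3x3 intrinsics, pixels), "rvec" (rotation vector, rad) and "tvec" (3), from world to camera coordinates, as OpenCV has them. Camera axes: x right, y down, z forward; pixel columns grow to the right and rows downward; lengths in m; the calibration is good to about 2 mm. The wrist camera is an equidistant fisheye: a pixel r from the principal point sees the ray r / f radians off the axis. A picture is of the moment at which its call begins: read the wrist's pose just before it. camera_model takes no time and is no camera call; for the wrist camera it gives the pose at the moment of the call.
- job_done(): hands the job in, once; it reports no verdict.
The state is a dict: "clock": time; "joint_pos": joint angles; "joint_vel": joint speeds; "tau": joint torques, N m; "eef_pos": TCP position; "tool_rot": TCP orientation; "ft_force": force on the tool from outside, world axes, zero at the start; "ft_torque": the same for the moment, N m; "grip_width": finger opening in m.
Only numpy, scipy, OpenCV 4.12 (cv2) and the standard library are available. Lean on these libraries where they do the work, as an engineer would, in place of code of your own. Each camera call takes 0.05 s, during which the arm holds its last target.

TASK

Turn the small swivel vice to its setting: undo the clamp knob on its base fully (anticlockwise, seen from the knob's end), swing the vice head by the board held in its jaws until the head's pointer is in line with the setting tab on the rim, then do the knob up again all the way. Leave the setting tab where it is set, do not disturb the tin, the screw jar and the sanding block that stand around, and let go of everything at the end.

Things in the scene. Friction and masses are not known exactly. Their poses are not given: they have to be found in the camera images.
- vice_base: Fixed grey round base of a swivel bench vice, 196 mm across, 12 mm high, bolted down. Origin: centre of its underside, on the upright swivel axis; z up. On its -x side (toward the robot) a lug rises to about 60 mm with a face inclined 35 deg, looking up and toward -x; the clamp knob stands on it. Tick marks every 7.5 deg lie round its -y side (the robot's right).
- clamp_knob (a joint): Clamp knob's turn, rad, about its axis (35 deg from upright, leaning toward the base's -x). 0 = tight (stop at -0.02), 1.25 = fully undone (stop). Grows anticlockwise seen from the knob's outer end. Starts tight. Stiff: about 0.25 Nm to turn, 0.5 Nm over the last part of tightening; stays where left. Below about 0.35 it locks the head; above about 0.5 the head is free.
- knob_grip (a point): Point to grip on the black bar knob, on its axis. z = the axis, pointing out of the knob; x = along the bar, turning with it; y = across it. The bar is 58 mm long (x), 14 mm thick (y), 26 mm high (z); its top is 12 mm beyond this point, its underside 14 mm behind, and the lug face 33 mm behind it. Halfway through its turn the bar lies radially from the swivel axis.
- vice_head (a joint): Turn of the vice head on its base about the upright swivel axis, rad, positive anticlockwise from above; 0 = head axes parallel to base axes, stops at -0.8 and 0.8. Once unclamped it needs about 0.1 Nm and stays where left. The pointer is in line with the setting tab when this equals joint set_tab.
- board_grip (a point): Point on the swivel axis in the middle of the pale upright board clamped firmly in the vice jaws (part of the head). z up; board 22 mm thick along x, 100 mm wide along y, its top 18 mm above this point, jaw tops 28 mm below it (jaws reach 50 mm either way along x, 37 along y). Below, a spindle with a cross bar sticks out 109 mm to +x. Grip across x.
- pointer_tip (a point): Tip of the small dark steel pointer on the head's flange, 87 mm from the swivel axis along the head's -y, 18 mm above the bench, over the tick marks; it turns with the head and lies in the plane of the upright board (the board's face line points along it). Axes as the head's: its -y points outward, z up.
- tab_tip (a point): Inner tip of the steel setting tab, a dark clip 14 mm wide and 26 mm high on the rim of the base's -y side, 87 mm from the swivel axis, 18 mm above the bench. Its -y axis points outward from the swivel axis, z up. The pointer tip has to come to this point.
- set_tab (a joint): Place of the setting tab round the rim, rad, about the swivel axis, same zero and sense as vice_head. Friction holds it (about 6 N to push along); leave it as set.
- wax_tin: Round red tin, 69 mm across, 36 mm high, loose on the bench. Origin: centre of its underside. Leave alone.
- screw_jar: Clear round jar with a red lid, 66 mm across, 86 mm high, loose on the bench. Origin: centre of its underside. Leave alone.
- sanding_block: Brown sanding block, 64 x 115 x 36 mm, loose on the bench. Origin: centre of its underside. Leave alone.

How it is judged:
By the outcome, as a careful person would: the job done as asked, in the order asked, and still so for the second after the job is handed in, with the robot touching nothing.
It also fails if it takes over 53 s, if anything falls off the work surface, if the arm or the gripper's body presses on something with over 40 N, if the wrist force passes 120 N, or if a joint passes its speed limit or range.

## Working session

There is one attempt and no reset: what is moved stays moved. The work goes in short steps, Python scripts to look and compute and a tool call to move; the robot and the scene stay as the last step left them, time stands still between calls to the robot, and variables do not carry over. Pictures are saved under pics/ and viewed, and the job is handed in when it is done.

Besides the shell and the picture viewer there is one more tool, called by a JSON object that holds its "name" and its "arguments". drive_tool: Moves the arm, as the interface text tells. Its arguments: {"type":"object","properties":{"steps":{"type":"array"}},"required":["steps"]}

```bash
mkdir -p pics; ls; cat > h.py <<'E'
import numpy as np, cv2
from scipy.spatial.transform import Rotation as R
from workcell import bot, vision
def cam(n):
    m=vision.camera_model(n); p,d=vision.camera(n)
    return p,d,m
def unproj(m,d,u,v,z=None):
    K=np.array(m['mtx']);z=d[int(v),int(u)] if z is None else z
    c=np.array([(u-K[0,2])/K[0,0]*z,(v-K[1,2])/K[1,1]*z,z])
    Rm=cv2.Rodrigues(np.array(m['rvec'],float))[0]
    return Rm.T@(c-np.array(m['tvec']).ravel())
def ray(m,u,v):
    K=np.array(m['mtx']);Rm=cv2.Rodrigues(np.array(m['rvec'],float))[0]
    o=-Rm.T@np.array(m['tvec']).ravel()
    return o,Rm.T@np.array([(u-K[0,2])/K[0,0],(v-K[1,2])/K[1,1],1])
def onz(m,u,v,z):
    o,r=ray(m,u,v); return o+r*(z-o[2])/r[2]
def proj(m,P):
    K=np.array(m['mtx'],float);return cv2.projectPoints(np.array(P,float).reshape(-1,1,3),np.array(m['rvec'],float),np.array(m['tvec'],float),K,None)[0].reshape(-1,2)
E
python3 - <<'E'
from h import *
import pickle
for n in ['scene','side']:
    p,d,m=cam(n); pickle.dump((p,d,m),open(n+'0.pkl','wb')); cv2.imwrite(f'pics/{n}0.png',p[:,:,::-1]); print(n,m,bot.get_obs()['clock'])
print(bot.get_obs())
E
```

```text
pics
scene {'mtx': array([[478.63476011,   0.        , 280.38522725],
       [  0.        , 478.63476011, 210.50371225],
       [  0.        ,   0.        ,   1.        ]]), 'rvec': array([ 0.84502113, -2.23885479,  1.41590075]), 'tvec': array([0.20380497, 0.30612909, 0.83140352])} 0.05
side {'mtx': array([[449.94356173,   0.        , 278.07800655],
       [  0.        , 449.94356173, 218.75784616],
       [  0.        ,   0.        ,   1.        ]]), 'rvec': array([ 1.96688481, -0.41403272,  0.25483034]), 'tvec': array([-0.55166276,  0.11973513,  1.21294947])} 0.1
{'clock': 0.1, 'joint_pos': array([-1.18499668e+00,  2.41378854e-01,  3.87828141e-03,  1.33519459e+00,
       -3.12038962e-05,  1.57081409e+00]), 'joint_vel': array([-1.87404215e-03, -2.25289391e-03,  4.94029353e-03,  2.15987751e-03,
       -2.70804929e-05, -1.85601285e-03]), 'tau': array([ 8.08476852e-04, -3.73139298e+01,  2.53009647e+01,  1.08415508e-02,
        7.78423009e-05, -1.02962268e-06]), 'eef_pos': array([ 0.1879866 , -0.46286559,  0.30308863]), 'tool_rot': array([ 8.29542784e-01, -5.58442359e-01, -7.96305486e-04, -5.17239060e-04]), 'ft_force': array([-1.08514791,  0.04256555, -0.39351385]), 'ft_torque': array([-0.0259668 ,  0.02949937,  0.00760628]), 'grip_width': 0.08548177186626989}
```

View pics/scene0.png

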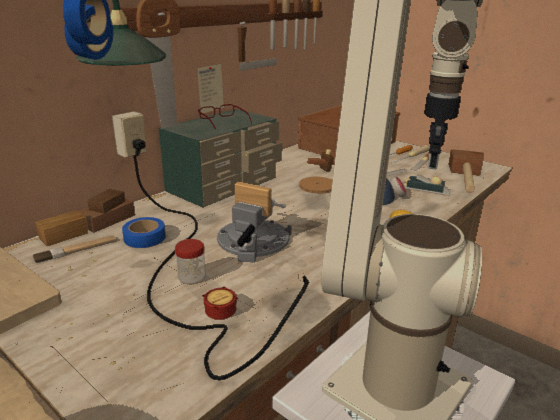

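View pics/side0.png

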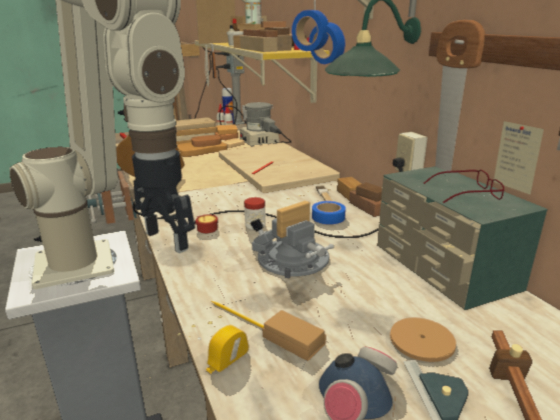

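```bash
python3 - <<'E'
from h import *
import pickle
for n,(a,b,c,d_) in {'scene':(170,170,310,275),'side':(230,190,350,280)}.items():
    p,d,m=pickle.load(open(n+'0.pkl','rb'))
    q=cv2.resize(p[b:d_,a:c],None,fx=800/(c-a) if 0 else 5.7,fy=5.7,interpolation=cv2.INTER_CUBIC)
    cv2.imwrite(f'pics/{n}0c.png',q[:,:,::-1]); print(q.shape)
    Rm=cv2.Rodrigues(m['rvec'])[0]; print(n,-Rm.T@m['tvec'])
E
```

```text
(598, 798, 3)
scene [-0.24137859  0.60597342  0.63325816]
(513, 684, 3)
side [ 0.09075961 -1.18711093  0.61028276]
```

View pics/scene0c.png

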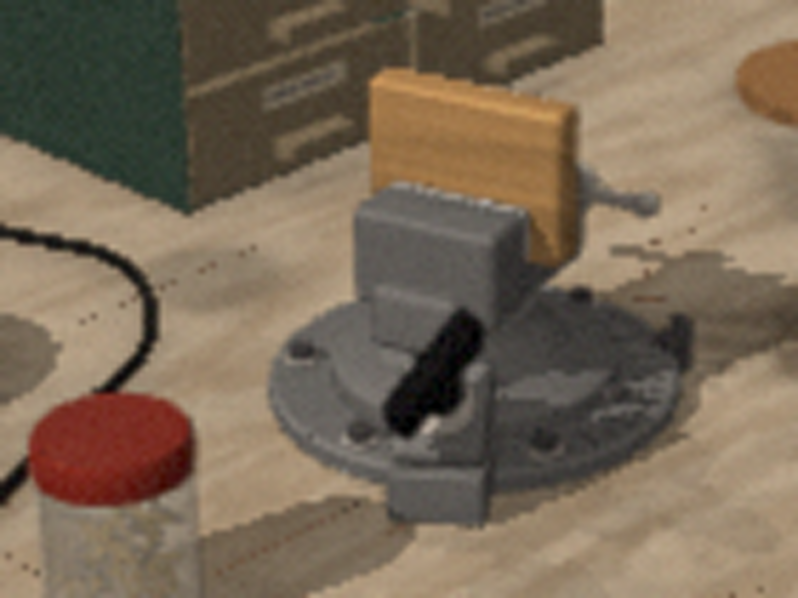

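View pics/side0c.png

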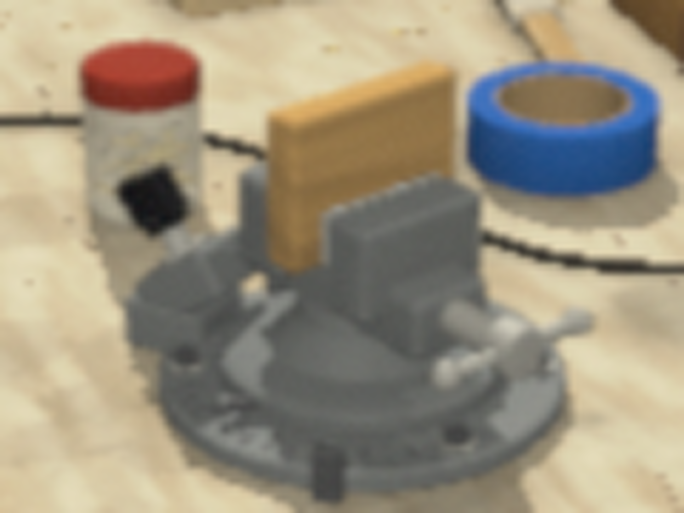

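```bash
python3 - <<'E'
from h import *
import pickle
p,d,m=pickle.load(open('scene0.pkl','rb'))
c=unproj(m,d,170+480/5.7,170+400/5.7);print(c, unproj(m,d,251,189))
x0,y0=0.30,-0.20
def top(n,z,c):
    p,d,m=pickle.load(open(n+'0.pkl','rb'))
    s=0.0005; N=600
    X,Y=np.meshgrid(np.arange(N),np.arange(N))
    # image: up = +x, left=+y
    wx=c[0]+0.15-Y*s; wy=c[1]+0.15-X*s
    uv=proj(m,np.stack([wx,wy,np.full_like(wx,z)],-1).reshape(-1,3)).reshape(N,N,2).astype(np.float32)
    return cv2.remap(p,uv[...,0],uv[...,1],cv2.INTER_CUBIC)
C=np.round(c[:2]+[0.05,0],2);print(C)
for n in ['scene','side']:
    cv2.imwrite(f'pics/{n}_top.png',top(n,0.012,C)[:,:,::-1])
E
```

```text
[ 0.48149279 -0.14492633  0.04951422] [ 0.54425202 -0.20018824  0.15225108]
[ 0.53 -0.14]
```

View pics/scene_top.png

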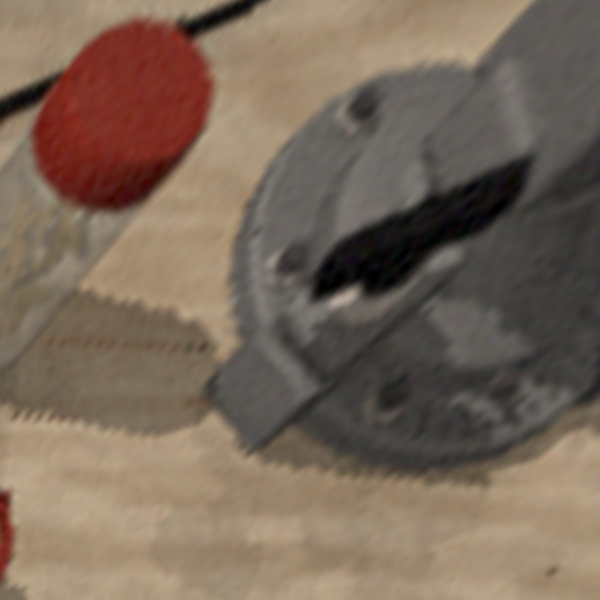

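View pics/side_top.png

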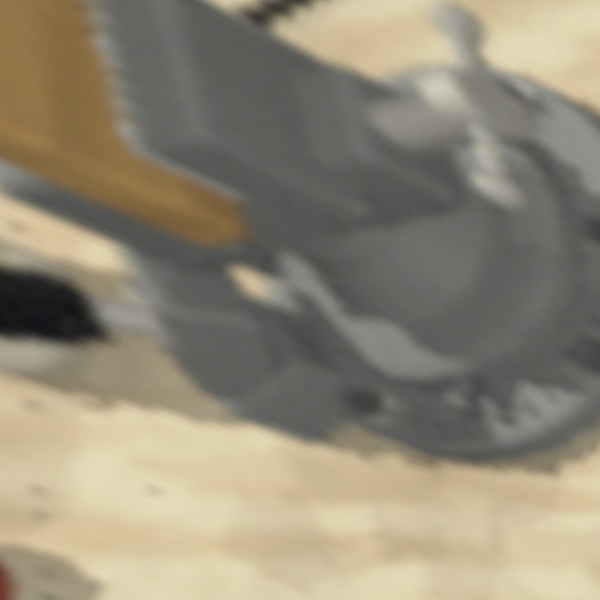

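```bash
python3 - <<'E'
from h import *
import pickle
from workcell import bot
print([a for a in dir(bot) if a[0]!='_'], bot.tip_reach)
def cloud(n,mask_fn,box):
    p,d,m=pickle.load(open(n+'0.pkl','rb'))
    a,b,c,e=box; P=[];px=[]
    for v in range(b,e):
        for u in range(a,c):
            if mask_fn(p[v,u].astype(int)) and d[v,u]>0: P.append(unproj(m,d,u,v));px.append((u,v))
    return np.array(P),np.array(px)
blk=lambda c:c.max()<35
for n,box in [('scene',(235,222,257,248)),('side',(248,216,266,234))]:
    P,px=cloud(n,blk,box); 
    med=np.median(P,0); k=np.linalg.norm(P-med,axis=1)<0.045; P=P[k]
    print(n,len(P),med,P.min(0),P.max(0)); c=P.mean(0); U,S,V=np.linalg.svd(P-c); print(c,S/np.sqrt(len(P)),'\n',V)
# board orange
org=lambda c:c[0]>150 and c[0]-c[2]>60
for n,box in [('scene',(233,180,273,218)),('side',(272,198,312,240))]:
    P,px=cloud(n,org,box); P=P[P[:,2]>0.09]
    for z in (0.145,):
        T=P
    c=P.mean(0);print(n,len(P),c,P.min(0),P.max(0))
    # face normal histogram
    U,S,V=np.linalg.svd(P-c);print(S/np.sqrt(len(P)),V[2],V[0])
E
```

```text
['Unreachable', 'get_obs', 'tip_reach'] 0.0726
scene 172 [ 0.47753219 -0.11400727  0.0776727 ] [ 0.47197607 -0.14064036  0.05558388] [ 0.48647554 -0.08781141  0.09715058]
[ 0.47773613 -0.11294194  0.07724355] [0.01565692 0.00820905 0.00297109] 
 [[-0.00584584 -0.85197722  0.52354621]
 [ 0.03915874 -0.52334862 -0.85121843]
 [-0.9992159  -0.01552533 -0.03642177]]
side 56 [ 0.47926556 -0.13240051  0.07671557] [ 0.47285385 -0.14919028  0.05745498] [ 0.48695857 -0.10649135  0.0923974 ]
[ 0.47941713 -0.13136425  0.07695813] [0.01436306 0.00648186 0.00145149] 
 [[-0.06454659  0.84357146 -0.53312375]
 [-0.36779735  0.47651809  0.79853342]
 [ 0.92766311  0.24762411  0.27950573]]
scene 517 [ 0.54991556 -0.20525982  0.13807967] [ 0.50364044 -0.22983405  0.10779368] [ 0.59717704 -0.18913508  0.1579542 ]
[0.0271737  0.01556559 0.00397385] [-0.25970702  0.95561868  0.13908703] [-0.9656074  -0.25883237 -0.02466066]
side 168 [ 0.54666807 -0.22189179  0.15342384] [ 0.50135697 -0.24013734  0.12669412] [ 0.60220212 -0.19883639  0.15773983]
[0.03136194 0.00664385 0.00504543] [ 0.13184346 -0.65318357  0.74563297] [-0.96733094 -0.24909138 -0.0471628 ]
```

```bash
cat >> h.py <<'E'
def knobframe(c,psi,q):
    # c: base centre xy ; returns rotation (x bar, y across, z axis)
    X=np.array([np.cos(psi),np.sin(psi),0]);Z=np.array([0,0,1.]);Y=np.cross(Z,X)
    t=np.radians(35); a=-np.sin(t)*X+np.cos(t)*Z; r=-np.cos(t)*X-np.sin(t)*Z
    e=R.from_rotvec(a*(q-0.625)).apply(r)
    return np.stack([e,np.cross(a,e),a],1)
def rows(Tt_p,Tt_R,grip,p0=None,R0=None,ms=0.0415,mr=7.1,n=None):
    o=bot.get_obs()
    p0=o['eef_pos'] if p0 is None else p0; R0=R.from_quat(o['tool_rot']) if R0 is None else R0
    dr=(R0.inv()*Tt_R).as_rotvec(degrees=True); dp=Tt_p-p0
    if n is None: n=int(np.ceil(max(np.linalg.norm(dp)/ms,np.linalg.norm(dr)/mr)))
    out=[]
    for i in range(n):
        Ri=R0*R.from_rotvec(dr*i/n,degrees=True)
        out.append(list(np.round(Ri.inv().apply(dp/n),4))+list(np.round(dr/n,2))+[grip])
    print('n',n,'dp',np.round(dp,4),'dr',np.round(dr,2))
    for k in range(0,n,8):
        print(str([float(x) for r_ in out[k:k+8] for x in r_]))
    return out
def st():
    o=bot.get_obs();print({k:np.round(o[k],4).tolist() for k in ['clock','joint_pos','eef_pos','tool_rot','ft_force','ft_torque','grip_width']})
E
python3 - <<'E'
from h import *
import pickle
p,d,m=pickle.load(open('scene0.pkl','rb'))
print('jar lid',onz(m,190,248,.086),'tin',onz(m,220,298,.036),'c',onz(m,254.5,237,.012))
ps,ds,ms=pickle.load(open('side0.pkl','rb'))
print('jar',onz(ms,254.5,203,.086),'tin',onz(ms,207,220,.036),'block',onz(ms,293,333,.036))
psi=np.radians(-51.5);F=knobframe(None,psi,0);print(F)
g=np.array([.478,-.122,.077])
# tool z=-a ; tool x = +-F y
for s in (1,-1):
    z=-F[:,2]; x=s*F[:,1]; Rt=R.from_matrix(np.stack([x,np.cross(z,x),z],1))
    P=g+F[:,2]*(0.054+0.11)
    print(s,P); rows(P,Rt,-1.0)
w=vision.camera_model('wrist');o=bot.get_obs()
Rw=R.from_rotvec(np.ravel(w['rvec']));T=R.from_quat(o['tool_rot'])
cw=-Rw.inv().apply(np.ravel(w['tvec']));print('cam in tool',T.inv().apply(cw-o['eef_pos']),(T.inv()*Rw.inv()).as_matrix(),w['mtx'])
E
```

```text
jar lid [0.51831025 0.02552205 0.086     ] tin [0.38128881 0.06326039 0.036     ] c [ 0.53936999 -0.20628552  0.012     ]
jar [ 0.52320216 -0.00271984  0.086     ] tin [0.38457472 0.04432953 0.036     ] block [ 0.39732729 -0.54429865  0.036     ]
[[ 0.04436412 -0.93302743 -0.35705973]
 [ 0.88411986 -0.12974514  0.4488856 ]
 [-0.46514934 -0.33559801  0.81915204]]
1 [ 0.4194422  -0.04838276  0.21134094]
n 16 dp [ 0.2315  0.4145 -0.0917] dr [ 38.67  13.27 105.49]
[-0.0185, -0.0232, 0.0058, 2.42, 0.83, 6.59, -1.0, -0.0212, -0.0206, 0.0064, 2.42, 0.83, 6.59, -1.0, -0.0235, -0.0178, 0.0069, 2.42, 0.83, 6.59, -1.0, -0.0254, -0.0146, 0.0072, 2.42, 0.83, 6.59, -1.0, -0.027, -0.0113, 0.0074, 2.42, 0.83, 6.59, -1.0, -0.0282, -0.0078, 0.0074, 2.42, 0.83, 6.59, -1.0, -0.029, -0.0042, 0.0072, 2.42, 0.83, 6.59, -1.0, -0.0294, -0.0005, 0.0069, 2.42, 0.83, 6.59, -1.0]
[-0.0294, 0.0031, 0.0064, 2.42, 0.83, 6.59, -1.0, -0.0289, 0.0067, 0.0058, 2.42, 0.83, 6.59, -1.0, -0.028, 0.0102, 0.005, 2.42, 0.83, 6.59, -1.0, -0.0267, 0.0136, 0.0041, 2.42, 0.83, 6.59, -1.0, -0.025, 0.0167, 0.0031, 2.42, 0.83, 6.59,
[... 522 characters left out ...]
8, -0.0395, 0.0002, -1.01, 2.95, -5.69, -1.0, -0.0038, -0.0401, -0.0008, -1.01, 2.95, -5.69, -1.0, 0.0002, -0.0403, -0.0016, -1.01, 2.95, -5.69, -1.0]
[0.0043, -0.04, -0.0022, -1.01, 2.95, -5.69, -1.0, 0.0084, -0.0393, -0.0026, -1.01, 2.95, -5.69, -1.0, 0.0124, -0.0383, -0.0027, -1.01, 2.95, -5.69, -1.0, 0.0162, -0.0368, -0.0027, -1.01, 2.95, -5.69, -1.0]
cam in tool [-4.87883541e-05 -6.94349915e-02 -6.97932027e-02] [[ 9.99998878e-01  9.07693143e-04 -1.19202195e-03]
 [-5.48067420e-04  9.62067773e-01  2.72810007e-01]
 [ 1.39443367e-03 -2.72809048e-01  9.62067190e-01]] [[325.1922621    0.         282.85976456]
 [  0.         325.1922621  206.55932328]
 [  0.           0.           1.        ]]
```

{"name": "drive_tool", "arguments": {"steps": [-0.0247,-0.0309,0.0077,-1.01,2.95,-5.69,-1.0,-0.0219,-0.0333,0.0059,-1.01,2.95,-5.69,-1.0,-0.0187,-0.0354,0.0043,-1.01,2.95,-5.69,-1.0,-0.0153,-0.0372,0.0028,-1.01,2.95,-5.69,-1.0,-0.0117,-0.0385,0.0014,-1.01,2.95,-5.69,-1.0,-0.0078,-0.0395,0.0002,-1.01,2.95,-5.69,-1.0,-0.0038,-0.0401,-0.0008,-1.01,2.95,-5.69,-1.0,0.0002,-0.0403,-0.0016,-1.01,2.95,-5.69,-1.0]}}

```text
clock: 0.77
eef_pos: [0.3426, -0.1853, 0.2421]
tool_rot: [0.96, -0.182, 0.128, 0.168]
ft_force: [0.2, -0.3, -0.4]
grip_width: 0.0851
```

{"name": "drive_tool", "arguments": {"steps": [0.0043,-0.04,-0.0022,-1.01,2.95,-5.69,-1.0,0.0084,-0.0393,-0.0026,-1.01,2.95,-5.69,-1.0,0.0124,-0.0383,-0.0027,-1.01,2.95,-5.69,-1.0,0.0162,-0.0368,-0.0027,-1.01,2.95,-5.69,-1.0,0,0,0,0,0,0,-1,0,0,0,0,0,0,-1]}}

```text
clock: 1.27
eef_pos: [0.4196, -0.0465, 0.2105]
tool_rot: [0.953, 0.026, 0.182, 0.24]
ft_force: [0.6, -0.9, -0.5]
grip_width: 0.0852
```

```bash
python3 - <<'E'
from h import *
import pickle
st()
p,d,m=cam('wrist'); pickle.dump((p,d,m,bot.get_obs()),open('wrist1.pkl','wb')); cv2.imwrite('pics/wrist1.png',cv2.resize(p,None,fx=1.4,fy=1.4,interpolation=cv2.INTER_CUBIC)[:,:,::-1])
E
```

```text
{'clock': 1.2667, 'joint_pos': [0.168, -0.0032, -0.6789, 0.5668, -0.5262, 1.5952], 'eef_pos': [0.4196, -0.0465, 0.2105], 'tool_rot': [0.9532, 0.0259, 0.1817, 0.2402], 'ft_force': [0.6097, -0.9214, -0.4963], 'ft_torque': [0.4514, 0.3503, -0.0416], 'grip_width': 0.0852}
```

View pics/wrist1.png

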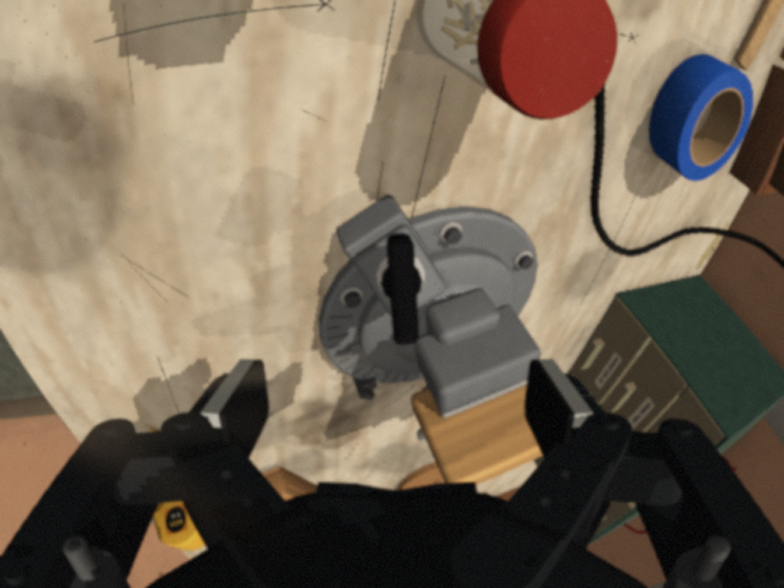

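```bash
cat >> h.py <<'E'
def wray(m,u,v):
    K=np.array(m['mtx']);x=(u-K[0,2])/K[0,0];y=(v-K[1,2])/K[1,1];r=np.hypot(x,y)
    s=np.where(r>1e-9,np.tan(r)/np.maximum(r,1e-9),1)
    c=np.stack([x*s,y*s,np.ones_like(x)],-1)
    Rm=cv2.Rodrigues(np.array(m['rvec'],float))[0]
    return -Rm.T@np.ravel(m['tvec']), c@Rm
def wun(m,d,u,v):
    o,r=wray(m,np.asarray(u,float),np.asarray(v,float)); return o+r*d[np.asarray(v).astype(int),np.asarray(u).astype(int)][...,None]
def wonz(m,u,v,z):
    o,r=wray(m,np.asarray(u,float),np.asarray(v,float)); return o+r*((z-o[2])/r[...,2])[...,None]
def wproj(m,P):
    Rm=cv2.Rodrigues(np.array(m['rvec'],float))[0];c=np.atleast_2d(P)@Rm.T+np.ravel(m['tvec'])
    rho=np.hypot(c[:,0],c[:,1]);th=np.arctan2(rho,c[:,2]);K=m['mtx']
    return np.stack([K[0,2]+K[0,0]*th*c[:,0]/rho,K[1,2]+K[1,1]*th*c[:,1]/rho],1)
def wtop(p,m,z,c,half=0.15,s=0.0005):
    N=int(2*half/s);X,Y=np.meshgrid(np.arange(N),np.arange(N))
    W=np.stack([c[0]+half-Y*s,c[1]+half-X*s,np.full(X.shape,z)],-1).reshape(-1,3)
    uv=wproj(m,W).reshape(N,N,2).astype(np.float32)
    return cv2.remap(p,uv[...,0],uv[...,1],cv2.INTER_CUBIC)
E
python3 - <<'E'
from h import *
import pickle
p,d,m,o=pickle.load(open('wrist1.pkl','rb'))
V,U=np.mgrid[160:252,270:312]
P=wun(m,d,U,V); k=(p[V,U].max(-1)<30)&(d[V,U]>0)&(P[...,2]>.03); P=P[k]
c=P.mean(0);_,S,W=np.linalg.svd(P-c);print(len(P),c,S/np.sqrt(len(P)),W)
# top face by far end
a=W[2]*np.sign(W[2][2]);h=(P-c)@a;print('h',np.percentile(h,[1,10,50,90,99]))
l=(P-c)@W[0];print('l',l.min(),l.max())
t=wtop(p,m,0.012,[.54,-.19]);cv2.imwrite('pics/w1top.png',t[:,:,::-1])
E
```

```text
1396 [ 0.47906055 -0.11128923  0.0800849 ] [0.01550957 0.00605341 0.00402908] [[ 0.02120385 -0.85808902  0.51306298]
 [ 0.16316272 -0.50332818 -0.84855092]
 [-0.98637129 -0.1017053  -0.12933565]]
h [-0.00612455 -0.00498294 -0.00032069  0.0050313   0.01308444]
l -0.026687715058064807 0.029790909149010267
```

View pics/w1top.png

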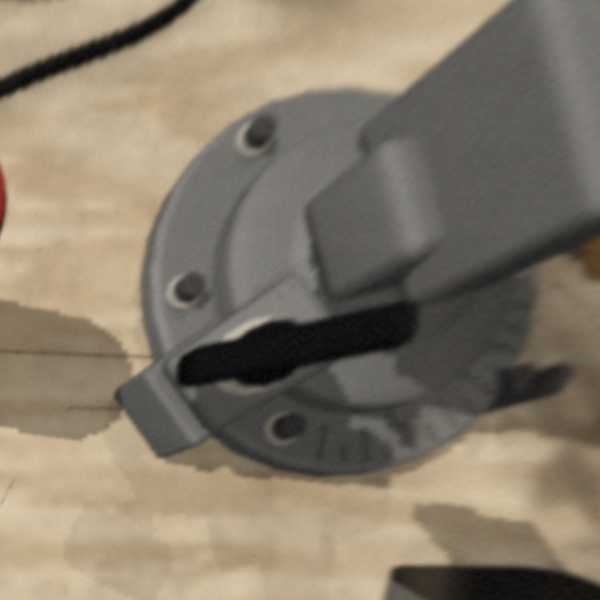

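```bash
python3 - <<'E'
from h import *
import pickle
p,d,m,o=pickle.load(open('wrist1.pkl','rb'))
V,U=np.mgrid[160:252,270:312]
P=wun(m,d,U,V); k=(p[V,U].max(-1)<30)&(d[V,U]>0)&(P[...,2]>.03); P=P[k]
C=np.array([.549,-.210])
for psi in np.radians([-48,-51,-54]):
    F=knobframe(None,psi,0.0);L=P@F
    q=np.percentile(L,[1,3,50,97,99],axis=0);print(np.degrees(psi));print(q.round(4))
    top=L[:,2]>q[4,2]-.006
    print(top.sum(), 'slope of top', np.linalg.lstsq(np.c_[L[top]-L[top].mean(0)][:,:2],(L[top]-L[top].mean(0))[:,2],rcond=None)[0])
    g=F@np.array([(q[1,0]+q[3,0])/2,(L[top,1].min()+L[top,1].max())/2,q[4,2]-.012]);print('g',g)
    X=np.array([np.cos(psi),np.sin(psi)]);Y=np.array([-X[1],X[0]]);print('rel base',X@(g[:2]-C),Y@(g[:2]-C))
    xy=(L[:,:2]).astype(np.float32);print(cv2.minAreaRect(xy*1000))
E
```

```text
-48.00000000000001
[[-0.1686 -0.4563 -0.1892]
 [-0.167  -0.4553 -0.1882]
 [-0.1406 -0.4486 -0.164 ]
 [-0.1149 -0.4397 -0.1622]
 [-0.1142 -0.4385 -0.1618]]
1266 slope of top [-0.040125    0.04042943]
g [ 0.48233662 -0.11517689  0.07380178]
rel base -0.11507380884916169 0.013908501940955907
((-142.1970672607422, -447.13616943359375), (56.2492790222168, 20.4411678314209), 8.109012603759766)
-51.0
[[-0.1464 -0.4664 -0.1803]
 [-0.1449 -0.4655 -0.1796]
 [-0.1183 -0.458  -0.1552]
 [-0.0926 -0.4496 -0.1537]
 [-0.0919 -0.4488 -0.1533]]
1278 slope of top [-0.0266433   0.02388428]
g [ 0.4826884  -0.11547918  0.07376437]
rel base -0.11518771757307514 0.00795008719170557
((-119.84571838378906, -457.2674865722656), (56.23860549926758, 20.3892765045166), 11.89232063293457)
-54.0
[[-0.1238 -0.4756 -0.1709]
 [-0.1223 -0.4746 -0.1703]
 [-0.0956 -0.4662 -0.1458]
 [-0.0702 -0.4584 -0.1444]
 [-0.0693 -0.4576 -0.144 ]]
1282 slope of top [-0.01064777  0.00086499]
g [ 0.48260588 -0.11568921  0.07371767]
rel base -0.11532451700293384 0.0017205153305202212
((-97.19032287597656, -466.2253723144531), (56.16865158081055, 20.30774688720703), 15.7492094039917)
```

```bash
python3 - <<'E'
from h import *
import pickle
p,d,m,o=pickle.load(open('wrist1.pkl','rb'))
V,U=np.mgrid[160:252,270:312]
P=wun(m,d,U,V); k=(p[V,U].max(-1)<30)&(d[V,U]>0)&(P[...,2]>.03); P=P[k]
C=np.array([.549,-.210])
psi=np.radians(-54.8);F=knobframe(None,psi,0.0);L=P@F
t=L[:,2]>np.percentile(L[:,2],99)-.005;L=L[t];c0=L[:,0].min()/2+L[:,0].max()/2
# edge centres in bins along bar
for b in np.arange(-.028,.029,.007):
    s=abs(L[:,0]-c0-b)<.0035
    if s.sum()>5: print(round(b,3),s.sum(),L[s,1].min().round(4),L[s,1].max().round(4),L[s,2].mean().round(4))
_,S,W=np.linalg.svd(L[:,:2]-L[:,:2].mean(0));print(W,c0)
E
```

```text
-0.028 46 -0.4774 -0.4662 -0.1434
-0.021 144 -0.4782 -0.465 -0.1431
-0.014 160 -0.4769 -0.464 -0.1432
-0.007 153 -0.4756 -0.4629 -0.1432
-0.0 173 -0.4752 -0.4618 -0.1433
0.007 181 -0.4748 -0.4607 -0.1433
0.014 161 -0.4736 -0.4607 -0.1431
0.021 168 -0.4724 -0.46 -0.1431
0.028 80 -0.4713 -0.4599 -0.1441
[[-0.99194999 -0.12663022]
 [ 0.12663022 -0.99194999]] -0.09142796128249148
```

```bash
cat >> h.py <<'E'
def knobpose(ang=0.0,back=0.0):
    """tool pose gripping the knob; ang = turn from initially measured bar"""
    F=knobframe(None,np.radians(-54.8),0.0)
    g=F@np.array([-.0914,-.4685,-.155])
    F=F@R.from_euler('z',0.127+ang).as_matrix()
    z=-F[:,2];x=-F[:,1]
    return g+F[:,2]*(0.054+back), R.from_matrix(np.stack([x,np.cross(z,x),z],1))
E
python3 - <<'E'
from h import *
import pickle
p,d,m,o=pickle.load(open('wrist1.pkl','rb'))
V,U=np.mgrid[0:420,0:560];P=wun(m,d,U,V)
ok=(d>0)&(V<255)  # above gripper area
pp,RR=knobpose();print('g',pp+RR.apply([0,0,.054]),RR.as_matrix())
P=np.concatenate([P[ok]])
for n in ('scene','side'):
    q,dd,mm=pickle.load(open(n+'0.pkl','rb'))
    Q=np.array([unproj(mm,dd,u,v) for v in range(170,275) for u in range(170,350) if dd[v,u]>0]);P=np.r_[P,Q]
for ang in (0,.6,1.2):
    pp,RR=knobpose(ang);L=RR.inv().apply(P-pp)
    k=(np.abs(L[:,0])<.06)&(np.abs(L[:,0])>.012)&(abs(L[:,1])<.014)&(L[:,2]<.08)&(L[:,2]>0)
    print(ang,'fingers',k.sum(), [ (a,((L[k,0]*s>0)&(abs(L[k,0])<a)).sum()) for s in (1,-1) for a in (.025,.035,.045,.06)], L[k,2].min() if k.any() else 0)
    rr=np.hypot(L[:,0],L[:,1]);k=(rr<.075)&(L[:,2]<.035)&(np.abs(P-np.array([.55,-.2,.08])).max(1)<.2)
    print('body near',k.sum(), P[k].mean(0) if k.any() else '', L[k,2].min() if k.any() else '', rr[k].min() if k.any() else '')
pp,RR=knobpose(0,.03)
rows(pp,RR,0.1); rows(*knobpose(0,0.0),.1,p0=pp,R0=RR)
E
```

```text
g [ 0.4824451  -0.11756666  0.07277375] [[ 0.94344287  0.02450875  0.33062799]
 [ 0.18668302 -0.86340859 -0.46869506]
 [ 0.27397992  0.50390965 -0.81915204]]
0 fingers 1 [(0.025, np.int64(0)), (0.035, np.int64(0)), (0.045, np.int64(0)), (0.06, np.int64(0)), (0.025, np.int64(1)), (0.035, np.int64(1)), (0.045, np.int64(1)), (0.06, np.int64(1))] 0.07909092582210682
body near 0   
0.6 fingers 120 [(0.025, np.int64(59)), (0.035, np.int64(59)), (0.045, np.int64(59)), (0.06, np.int64(59)), (0.025, np.int64(61)), (0.035, np.int64(61)), (0.045, np.int64(61)), (0.06, np.int64(61))] 0.04078390644806617
body near 0   
1.2 fingers 957 [(0.025, np.int64(412)), (0.035, np.int64(514)), (0.045, np.int64(514)), (0.06, np.int64(514)), (0.025, np.int64(369)), (0.035, np.int64(443)), (0.045, np.int64(443)), (0.06, np.int64(443))] 0.03525892037809464
body near 0   
n 3 dp [ 0.0354 -0.0301 -0.0693] dr [-0.93 -1.64 -4.37]
[0.002, -0.0024, 0.0276, -0.31, -0.55, -1.46, 0.1, 0.0023, -0.0025, 0.0276, -0.31, -0.55, -1.46, 0.1, 0.0026, -0.0026, 0.0276, -0.31, -0.55, -1.46, 0.1]
n 1 dp [ 0.0099 -0.0141 -0.0246] dr [0. 0. 0.]
[-0.0, 0.0, 0.03, 0.0, 0.0, 0.0, 0.1]
```

{"name": "drive_tool", "arguments": {"steps": [0.002,-0.0024,0.0276,-0.31,-0.55,-1.46,0.1,0.0023,-0.0025,0.0276,-0.31,-0.55,-1.46,0.1,0.0026,-0.0026,0.0276,-0.31,-0.55,-1.46,0.1,0,0,0,0,0,0,0.1,0,0,0,0,0,0,0.1,0,0,0,0,0,0,0.1]}}

```text
clock: 1.82
eef_pos: [0.4546, -0.0805, 0.143]
tool_rot: [0.952, 0.052, 0.159, 0.256]
ft_force: [-0.5, -0.5, 0.1]
grip_width: 0.0386
```

```bash
python3 - <<'E'
from h import *
import pickle
st()
p,d,m=cam('wrist'); pickle.dump((p,d,m,bot.get_obs()),open('wrist2.pkl','wb')); cv2.imwrite('pics/wrist2.png',cv2.resize(p,None,fx=1.4,fy=1.4,interpolation=cv2.INTER_CUBIC)[:,:,::-1])
rows(*knobpose(0,0),.1)
E
```

```text
{'clock': 1.8167, 'joint_pos': [0.074, 0.1863, -0.6994, 0.3404, -0.516, 1.443], 'eef_pos': [0.4546, -0.0805, 0.143], 'tool_rot': [0.9521, 0.0524, 0.159, 0.2557], 'ft_force': [-0.4663, -0.5397, 0.1201], 'ft_torque': [0.4122, 0.2924, -0.0469], 'grip_width': 0.0386}
n 1 dp [ 0.0096 -0.0122 -0.0266] dr [ 0.09 -0.05 -0.32]
[-0.0006, -0.0027, 0.0307, 0.09, -0.05, -0.32, 0.1]
```

View pics/wrist2.png

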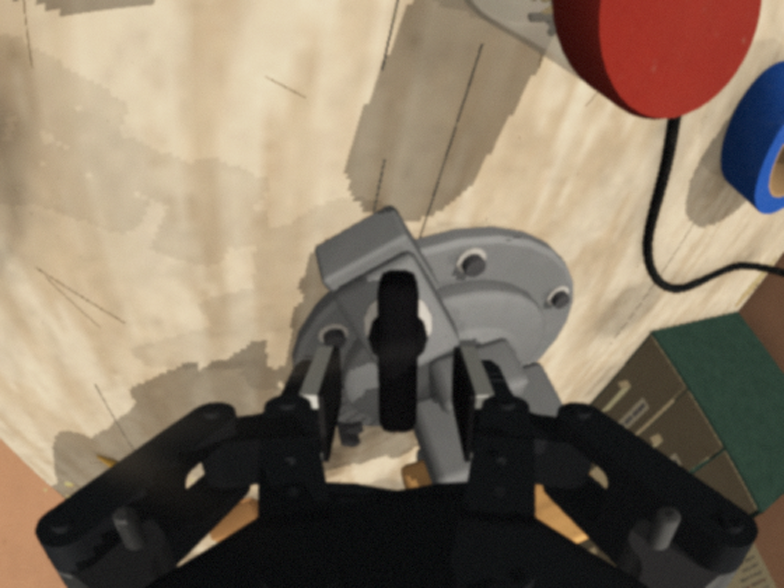

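{"name": "drive_tool", "arguments": {"steps": [-0.0003,-0.001,0.015,0,0,-0.3,0.1,-0.0003,-0.001,0.015,0,0,0,0.1,0,0,0,0,0,0,0.1,0,0,0,0,0,0,1,0,0,0,0,0,0,1,0,0,0,0,0,0,1,0,0,0,0,0,0,1]}}

```text
clock: 2.45
eef_pos: [0.4644, -0.0914, 0.118]
tool_rot: [0.952, 0.057, 0.159, 0.256]
ft_force: [-4.6, 2.4, 7.0]
grip_width: 0.0199
```

```bash
python3 - <<'E'
from h import *
import pickle
st()
p,d,m=cam('wrist'); pickle.dump((p,d,m,bot.get_obs()),open('wrist3.pkl','wb')); cv2.imwrite('pics/wrist3.png',cv2.resize(p,None,fx=1.4,fy=1.4,interpolation=cv2.INTER_CUBIC)[:,:,::-1])
rows(*knobpose(0,0),.1)
E
```

```text
{'clock': 2.45, 'joint_pos': [0.044, 0.2505, -0.7139, 0.2425, -0.5053, 1.4011], 'eef_pos': [0.4644, -0.0914, 0.118], 'tool_rot': [0.9517, 0.0566, 0.1594, 0.2564], 'ft_force': [-4.5779, 2.3546, 7.0122], 'ft_torque': [0.2241, 0.6762, -0.3765], 'grip_width': 0.0199}
n 1 dp [ 0.0002 -0.0008 -0.001 ] dr [ 0.11 -0.11  0.13]
[-0.0003, 0.0002, 0.0012, 0.11, -0.11, 0.13, 0.1]
```

View pics/wrist3.png

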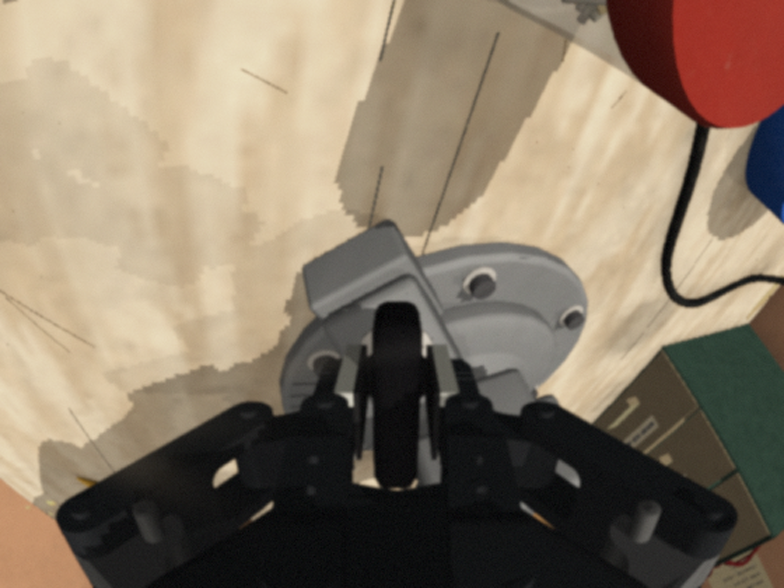

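{"name": "drive_tool", "arguments": {"steps": [0,0,0,0,0,0,1,0,0,0,0,0,0,1,0,0,0,0,0,0,1]}}

```text
clock: 2.75
eef_pos: [0.4644, -0.0914, 0.118]
tool_rot: [0.952, 0.057, 0.159, 0.256]
ft_force: [-6.0, 2.1, 6.6]
grip_width: 0.0197
```

{"name": "drive_tool", "arguments": {"steps": [0,0,0,0,0,-6,1,0,0,0,0,0,-6,1,0,0,0,0,0,-6,1,0,0,0,0,0,-6,1,0,0,0,0,0,0,1]}}

```text
clock: 3.17
eef_pos: [0.4639, -0.0916, 0.1178]
tool_rot: [0.919, 0.255, 0.102, 0.284]
ft_force: [-6.4, 2.0, 7.9]
grip_width: 0.0198
```

```bash
python3 - <<'E'
from h import *
import pickle
st()
p,d,m=cam('wrist'); pickle.dump((p,d,m,bot.get_obs()),open('wrist4.pkl','wb')); cv2.imwrite('pics/wrist4.png',cv2.resize(p,None,fx=1.4,fy=1.4,interpolation=cv2.INTER_CUBIC)[:,:,::-1])
E
```

```text
{'clock': 3.1667, 'joint_pos': [0.044, 0.2504, -0.7145, 0.243, -0.506, 0.9788], 'eef_pos': [0.4639, -0.0916, 0.1178], 'tool_rot': [0.9186, 0.2548, 0.1016, 0.2843], 'ft_force': [-6.3536, 2.0231, 7.934], 'ft_torque': [0.0735, 0.8841, -0.4805], 'grip_width': 0.0198}
```

View pics/wrist4.png

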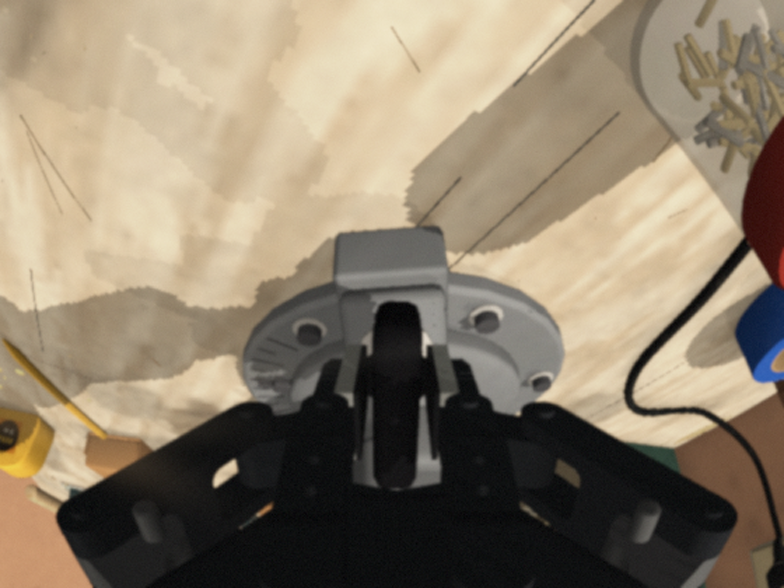

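{"name": "drive_tool", "arguments": {"steps": [0,0,0,0,0,-6,1,0,0,0,0,0,-6,1,0,0,0,0,0,-6,1,0,0,0,0,0,-6,1,0,0,0,0,0,-6,1,0,0,0,0,0,-6,1,0,0,0,0,0,0,1]}}

```text
clock: 3.8
eef_pos: [0.4633, -0.0921, 0.1179]
tool_rot: [0.795, 0.526, 0.008, 0.302]
ft_force: [-7.7, 1.3, 9.9]
grip_width: 0.0198
```

```bash
cat >> h.py <<'E'
def tq():
    o=bot.get_obs();T=R.from_quat(o['tool_rot']);print('tool torque',T.inv().apply(o['ft_torque']).round(3),'force',T.inv().apply(o['ft_force']).round(1),'w',o['grip_width'])
E
python3 - <<'E'
from h import *
import pickle
st();tq()
a=pickle.load(open('wrist3.pkl','rb'))[3];T=R.from_quat(a['tool_rot']);print('turned',(T.inv()*R.from_quat(bot.get_obs()['tool_rot'])).as_rotvec())
for n in (3,4):
    b=pickle.load(open(f'wrist{n}.pkl','rb'))[3];print(R.from_quat(b['tool_rot']).inv().apply(b['ft_torque']))
E
```

```text
{'clock': 3.8, 'joint_pos': [0.0436, 0.2501, -0.7151, 0.2436, -0.5077, 0.3504], 'eef_pos': [0.4633, -0.0921, 0.1179], 'tool_rot': [0.795, 0.526, 0.0079, 0.3022], 'ft_force': [-7.6853, 1.2986, 9.8904], 'ft_torque': [-0.3107, 1.0154, -0.811], 'grip_width': 0.0198}
tool torque [ 0.963 -0.923  0.081] force [ -5.4  -1.9 -11.2] w 0.01981800485121208
turned [-7.22979645e-04 -3.13476963e-03 -1.05117310e+00]
[ 0.22957725 -0.76570987 -0.01831384]
[ 0.4262153  -0.93736318  0.01318517]
```

{"name": "drive_tool", "arguments": {"steps": [0,0,0,0,0,-4,1,0,0,0,0,0,-3,1,0,0,0,0,0,0,1]}}

```text
clock: 4.05
eef_pos: [0.4633, -0.0923, 0.1179]
tool_rot: [0.762, 0.573, -0.01, 0.302]
ft_force: [-8.5, 0.7, 10.0]
grip_width: 0.0197
```

```bash
python3 - <<'E'
from h import *
import pickle
st();tq()
a=pickle.load(open('wrist3.pkl','rb'))[3];T=R.from_quat(a['tool_rot']);print('turned',(T.inv()*R.from_quat(bot.get_obs()['tool_rot'])).as_rotvec())
p,d,m=cam('wrist'); pickle.dump((p,d,m,bot.get_obs()),open('wrist5.pkl','wb')); cv2.imwrite('pics/wrist5.png',cv2.resize(p,None,fx=1.4,fy=1.4,interpolation=cv2.INTER_CUBIC)[:,:,::-1])
E
```

```text
{'clock': 4.05, 'joint_pos': [0.0435, 0.25, -0.7151, 0.2437, -0.508, 0.2301], 'eef_pos': [0.4633, -0.0923, 0.1179], 'tool_rot': [0.7619, 0.5727, -0.0105, 0.3022], 'ft_force': [-8.5411, 0.6879, 9.9647], 'ft_torque': [-0.3291, 0.9748, -0.8424], 'grip_width': 0.0197}
tool torque [ 1.037 -0.824  0.119] force [ -5.9  -3.1 -11.3] w 0.01967028107309138
turned [-7.88947218e-04 -3.58545380e-03 -1.17141190e+00]
```

View pics/wrist5.png

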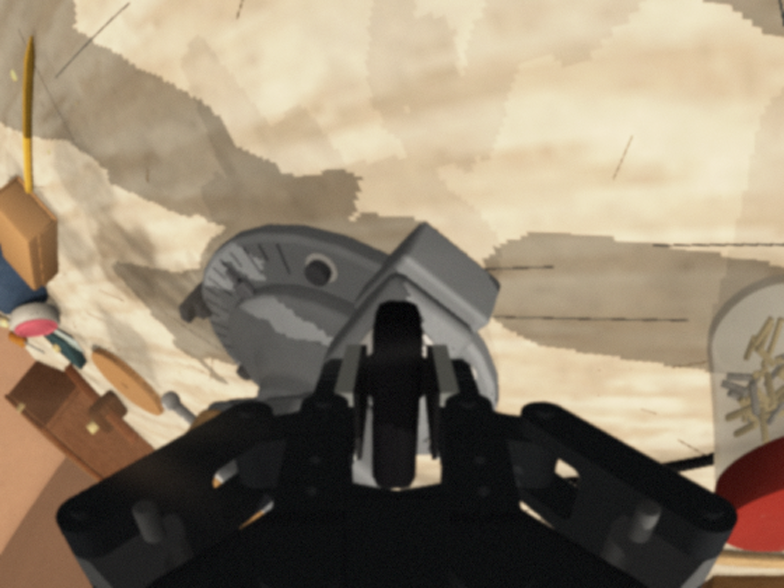

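{"name": "drive_tool", "arguments": {"steps": [0,0,0,0,0,-3,1,0,0,0,0,0,-3,1,0,0,0,0,0,0,1]}}

```text
clock: 4.35
eef_pos: [0.4624, -0.0924, 0.1175]
tool_rot: [0.731, 0.612, -0.027, 0.301]
ft_force: [-9.3, 0.2, 11.6]
grip_width: 0.0199
```

```bash
python3 - <<'E'
from h import *
import pickle
st();tq()
a=pickle.load(open('wrist3.pkl','rb'))[3];T=R.from_quat(a['tool_rot']);print('turned',(T.inv()*R.from_quat(bot.get_obs()['tool_rot'])).as_rotvec())
E
```

```text
{'clock': 4.35, 'joint_pos': [0.0434, 0.2501, -0.7163, 0.2445, -0.5083, 0.1256], 'eef_pos': [0.4624, -0.0924, 0.1175], 'tool_rot': [0.7309, 0.612, -0.0271, 0.3008], 'ft_force': [-9.339, 0.1553, 11.6155], 'ft_torque': [-0.4649, 0.4872, -0.9225], 'grip_width': 0.0199}
tool torque [ 0.688 -0.833  0.371] force [ -6.9  -3.8 -12.6] w 0.019946017219680378
turned [ 5.19791006e-04 -5.22931056e-03 -1.27676268e+00]
```

{"name": "drive_tool", "arguments": {"steps": [0,0,0,0,0,-4,1,0,0,0,0,0,0,1]}}

```text
clock: 4.52
eef_pos: [0.4616, -0.0926, 0.1172]
tool_rot: [0.709, 0.637, -0.038, 0.299]
ft_force: [-13.4, 0.9, 12.8]
grip_width: 0.0198
```

```bash
python3 - <<'E'
from h import *
import pickle
st();tq()
a=pickle.load(open('wrist3.pkl','rb'))[3];T=R.from_quat(a['tool_rot']);print('turned',(T.inv()*R.from_quat(bot.get_obs()['tool_rot'])).as_rotvec())
p,d,m=cam('wrist'); pickle.dump((p,d,m,bot.get_obs()),open('wrist6.pkl','wb')); cv2.imwrite('pics/wrist6.png',cv2.resize(p,None,fx=1.4,fy=1.4,interpolation=cv2.INTER_CUBIC)[:,:,::-1])
E
```

```text
{'clock': 4.5167, 'joint_pos': [0.0433, 0.25, -0.7171, 0.2453, -0.5089, 0.0552], 'eef_pos': [0.4616, -0.0926, 0.1172], 'tool_rot': [0.7089, 0.6374, -0.0385, 0.2994], 'ft_force': [-13.4003, 0.9236, 12.8212], 'ft_torque': [-0.4964, 1.2556, -1.1235], 'grip_width': 0.0198}
tool torque [ 1.504 -0.892  0.162] force [ -7.2  -7.6 -15.3] w 0.01975006533698263
turned [ 0.00139116 -0.0067247  -1.3479125 ]
```

View pics/wrist6.png

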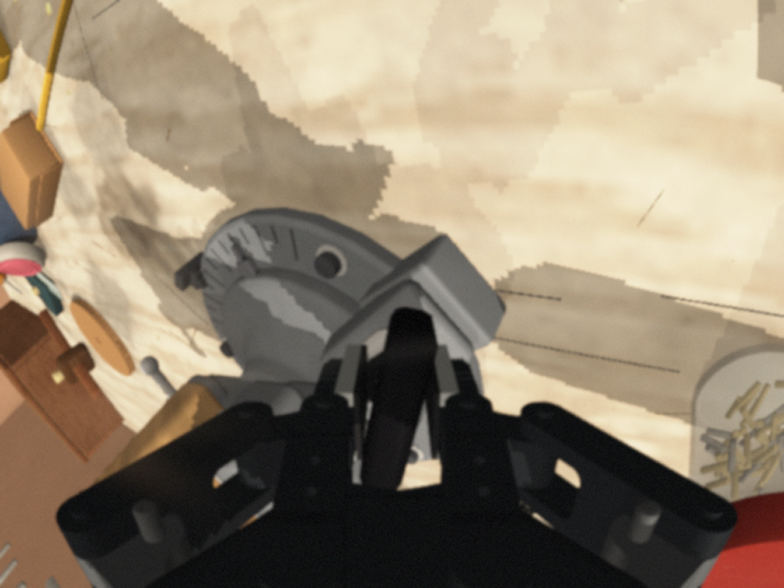

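{"name": "drive_tool", "arguments": {"steps": [0,0,0,0,0,0,0.1,0,0,0,0,0,0,0.1,0,0,0,0,0,0,0.1,0,0,-0.02,0,0,0,0.1,0,0,-0.035,0,0,0,0.1,0,0,-0.035,0,0,0,0.1,0,0,-0.035,0,0,0,0.1]}}

```text
clock: 5.15
eef_pos: [0.4226, -0.0323, 0.2202]
tool_rot: [0.71, 0.637, -0.035, 0.299]
ft_force: [1.5, 0.4, -0.6]
grip_width: 0.0383
```

```bash
python3 - <<'E'
from h import *
import pickle
st()
p,d,m=cam('wrist'); pickle.dump((p,d,m,bot.get_obs()),open('wrist7.pkl','wb')); cv2.imwrite('pics/wrist7.png',cv2.resize(p,None,fx=1.4,fy=1.4,interpolation=cv2.INTER_CUBIC)[:,:,::-1])
y=np.radians(105);x=np.array([np.cos(y),np.sin(y),0]);z=np.array([0,0,-1.])
RT=R.from_matrix(np.stack([x,np.cross(z,x),z],1))
rows(np.array([.549,-.210,.26]),RT,-1.0)
E
```

```text
{'clock': 5.15, 'joint_pos': [0.216, 0.0174, -0.6209, 0.6666, -0.5576, 0.2481], 'eef_pos': [0.4226, -0.0323, 0.2202], 'tool_rot': [0.7099, 0.6367, -0.035, 0.299], 'ft_force': [1.5469, 0.4154, -0.6377], 'ft_torque': [0.5189, 0.2762, 0.0149], 'grip_width': 0.0383}
n 6 dp [ 0.1252 -0.1796  0.0345] dr [ 18.49  30.2  -20.53]
[-0.025, 0.0217, 0.0163, 3.08, 5.03, -3.42, -1.0, -0.0276, 0.0209, 0.0129, 3.08, 5.03, -3.42, -1.0, -0.0298, 0.0198, 0.0092, 3.08, 5.03, -3.42, -1.0, -0.0315, 0.0184, 0.0055, 3.08, 5.03, -3.42, -1.0, -0.0329, 0.0167, 0.0017, 3.08, 5.03, -3.42, -1.0, -0.0338, 0.0147, -0.002, 3.08, 5.03, -3.42, -1.0]
```

View pics/wrist7.png

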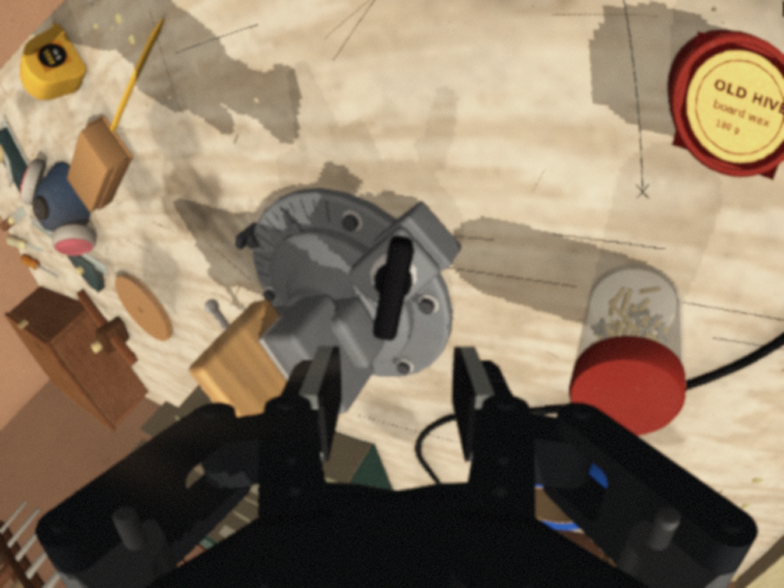

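{"name": "drive_tool", "arguments": {"steps": [-0.025,0.0217,0.0163,3.08,5.03,-3.42,-1.0,-0.0276,0.0209,0.0129,3.08,5.03,-3.42,-1.0,-0.0298,0.0198,0.0092,3.08,5.03,-3.42,-1.0,-0.0315,0.0184,0.0055,3.08,5.03,-3.42,-1.0,-0.0329,0.0167,0.0017,3.08,5.03,-3.42,-1.0,-0.0338,0.0147,-0.002,3.08,5.03,-3.42,-1.0,0,0,0,0,0,0,-1,0,0,0,0,0,0,-1]}}

```text
clock: 5.87
eef_pos: [0.549, -0.2137, 0.25]
tool_rot: [0.613, 0.79, -0.004, -0.0]
ft_force: [-0.8, 1.1, -1.1]
grip_width: 0.0856
```

```bash
python3 - <<'E'
from h import *
import pickle
st()
p,d,m=cam('wrist'); pickle.dump((p,d,m,bot.get_obs()),open('wrist8.pkl','wb')); cv2.imwrite('pics/wrist8.png',cv2.resize(p,None,fx=1.4,fy=1.4,interpolation=cv2.INTER_CUBIC)[:,:,::-1])
t=wtop(p,m,0.018,[.549,-.21],.12,.0004);cv2.imwrite('pics/w8top.png',t[:,:,::-1])
E
```

```text
{'clock': 5.8667, 'joint_pos': [-0.3683, 0.445, 0.1567, 1.2848, -0.0076, -0.6197], 'eef_pos': [0.549, -0.2137, 0.25], 'tool_rot': [0.6129, 0.7902, -0.004, -0.0], 'ft_force': [-0.8065, 1.0882, -1.0685], 'ft_torque': [0.079, 0.0121, 0.0111], 'grip_width': 0.0856}
```

View pics/wrist8.png

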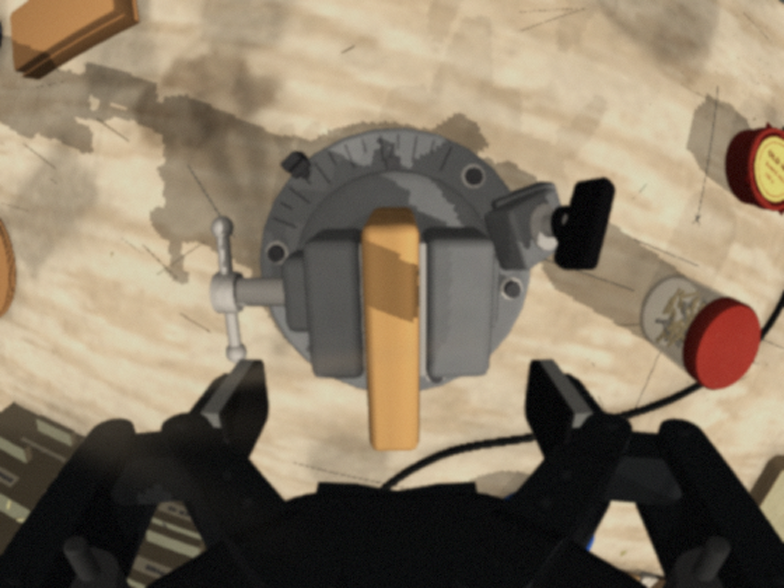

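View pics/w8top.png

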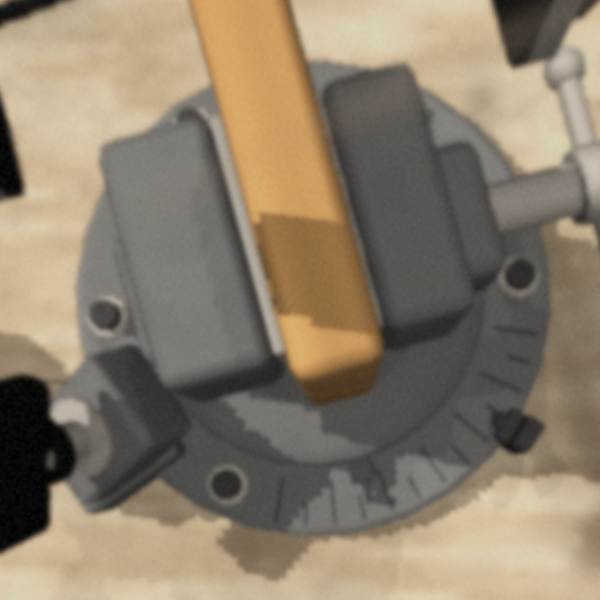

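```bash
python3 - <<'E'
from h import *
import pickle
p,d,m,o=pickle.load(open('wrist8.pkl','rb'))
q=cv2.resize(p[85:165,180:350],None,fx=4.7,fy=4.7,interpolation=cv2.INTER_CUBIC);cv2.imwrite('pics/w8c.png',q[:,:,::-1])
E
```

```text
(no output)
```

View pics/w8c.png

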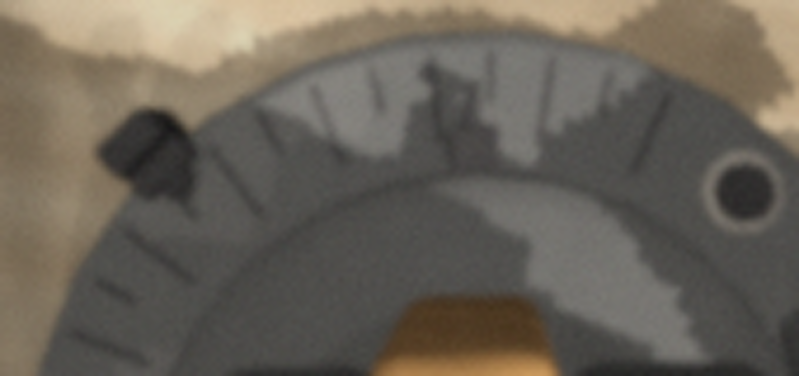

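```bash
python3 - <<'E'
from h import *
import pickle
from scipy.optimize import least_squares
p,d,m,o=pickle.load(open('wrist8.pkl','rb'))
# rim via radial gradient search in top view at z=.012
s=.0003;half=.12;c0=np.array([.549,-.21])
t=wtop(p,m,.012,c0,half,s);g=cv2.GaussianBlur(cv2.cvtColor(t,cv2.COLOR_RGB2HSV)[:,:,1],(0,0),2).astype(float)
cv2.imwrite('pics/w8t12.png',cv2.resize(t,(800,800))[:600,:,::-1])
pts=[]
for a in np.radians(np.arange(0,360,3)):
    r=np.arange(.085,.110,.0003);x=c0[0]+r*np.cos(a);y=c0[1]+r*np.sin(a)
    row=((c0[0]+half-x)/s);col=((c0[1]+half-y)/s)
    v=g[row.astype(int),col.astype(int)];dv=np.diff(v);i=dv.argmax()
    if dv[i]>3: pts.append([x[i],y[i]])
pts=np.array(pts)
f=least_squares(lambda q:np.hypot(*(pts-q[:2]).T)-q[2],[.549,-.21,.098],loss='soft_l1',f_scale=.0007)
print(len(pts),f.x,np.median(abs(f.fun)))
f2=least_squares(lambda q:np.hypot(*(pts-q[:2]).T)-.098,[.549,-.21],loss='soft_l1',f_scale=.0007);print(f2.x)
C=f2.x
def un(u,v,z): return wonz(m,180+u/4.7-.4,85+v/4.7-.4,z)
def ang(P): return np.degrees(np.arctan2(*(P[:2]-C)[::-1]))+90
for nm,u,v,z in [('t1',655,130,.012),('t2',607,90,.012),('t3',545,100,.012),('t4',490,70,.012),('t6',377,90,.012),('t7',330,120,.012),('t8',270,130,.012),('t9',240,180,.012),('t11',160,255,.012),('t12',115,290,.012),('t13',110,348,.012),('ptr',432,72,.018),('ptr2',448,130,.018),('tabtop',143,140,.03),('tabin',180,195,.018)]:
    P=un(u,v,z);print(nm,ang(P).round(2),np.hypot(*(P[:2]-C)).round(4))
# board top
V,U=np.mgrid[0:420,0:560];P=wun(m,d,U,V);px=p.astype(int)
k=(P[...,2]>.153)&(P[...,2]<.165)&(px[...,0]-px[...,2]>40)&(d>0)&(V<330);B=P[k];print('board',k.sum(),B.mean(0),cv2.minAreaRect((B[:,:2]*1000).astype(np.float32)))
E
```

```text
101 [ 0.55087061 -0.2149162   0.09595752] 0.000371405029063146
[ 0.55190091 -0.21379658]
t1 260.83 0.085
t2 268.58 0.0892
t3 -83.75 0.0845
t4 -76.27 0.0897
t6 -61.57 0.0884
t7 -54.47 0.0856
t8 -46.77 0.0892
t9 -39.73 0.084
t11 -24.43 0.0849
t12 -16.98 0.0889
t13 -9.47 0.0847
ptr -69.03 0.0895
ptr2 -70.34 0.0778
tabtop -35.27 0.1005
tabin -32.91 0.0891
board 5730 [ 0.54663952 -0.21640446  0.15474405] ((551.3854370117188, -215.13067626953125), (98.58212280273438, 20.75698471069336), 15.383082389831543)
```

View pics/w8t12.png

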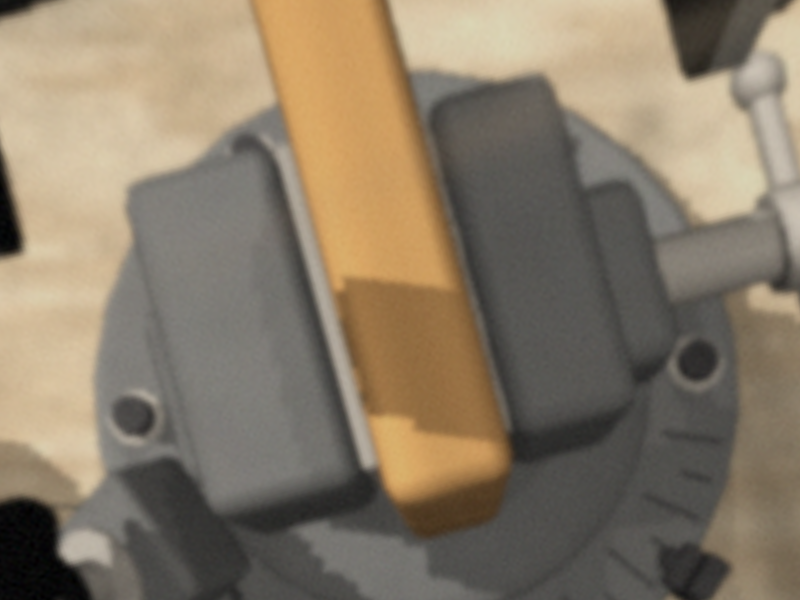

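{"name": "drive_tool", "arguments": {"steps": [-0.0008,0.001,0.018,0,0,-0.5,-1,-0.0009,0.001,0.018,0,0,-0.5,-1,0,0,0.014,0,0,0,-1,0,0,0,0,0,0,-1]}}

```text
clock: 6.25
eef_pos: [0.5454, -0.2094, 0.2015]
tool_rot: [0.604, 0.797, -0.004, -0.001]
ft_force: [-1.0, 0.5, -0.2]
grip_width: 0.0853
```

```bash
python3 - <<'E'
from h import *
import pickle
st()
p,d,m=cam('wrist'); pickle.dump((p,d,m,bot.get_obs()),open('wrist9.pkl','wb')); cv2.imwrite('pics/wrist9.png',cv2.resize(p,None,fx=1.4,fy=1.4,interpolation=cv2.INTER_CUBIC)[:,:,::-1])
q=cv2.resize(p[70:190,160:330],None,fx=4.7,fy=4.7,interpolation=cv2.INTER_CUBIC);cv2.imwrite('pics/w9c.png',q[:,:,::-1])
E
```

```text
{'clock': 6.25, 'joint_pos': [-0.3635, 0.4689, 0.0635, 1.17, -0.0077, -0.6381], 'eef_pos': [0.5454, -0.2094, 0.2015], 'tool_rot': [0.6036, 0.7973, -0.0043, -0.0011], 'ft_force': [-1.0369, 0.489, -0.1938], 'ft_torque': [0.0713, 0.0467, 0.0257], 'grip_width': 0.0853}
```

View pics/wrist9.png

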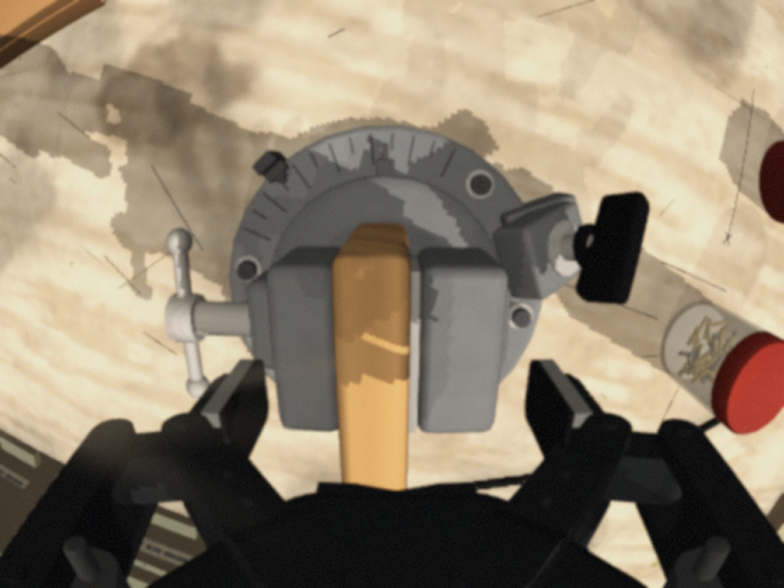

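View pics/w9c.png

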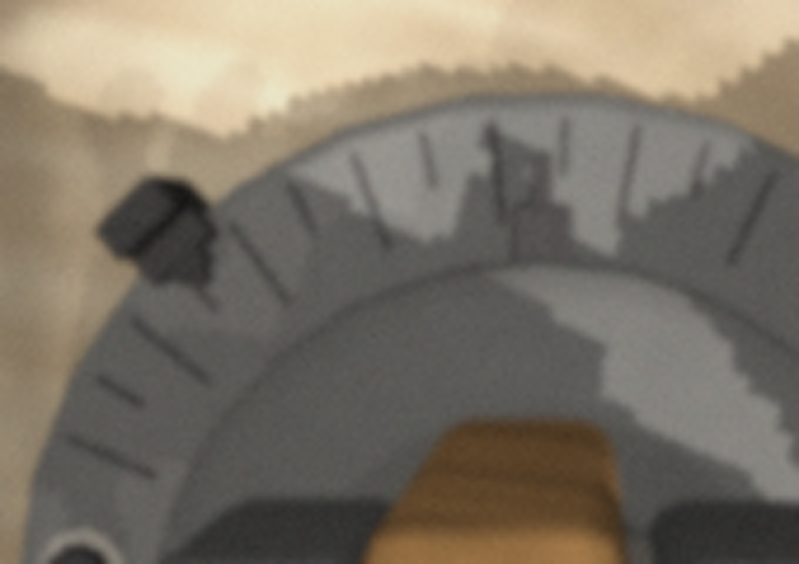

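```bash
cat > meas.py <<'E'
from h import *
from scipy.optimize import least_squares
def meas(p,d,m,c0=np.array([.551,-.2145])):
    s=.0003;half=.12
    t=wtop(p,m,.012,c0,half,s);g=cv2.GaussianBlur(cv2.cvtColor(t,cv2.COLOR_RGB2HSV)[:,:,1],(0,0),2).astype(float)
    pts=[]
    for a in np.radians(np.arange(100,330,2)):   # camera side
        r=np.arange(.085,.110,.0003);x=c0[0]+r*np.cos(a);y=c0[1]+r*np.sin(a)
        row=((c0[0]+half-x)/s);col=((c0[1]+half-y)/s)
        v=g[row.astype(int),col.astype(int)];dv=np.diff(v);i=dv.argmax()
        if dv[i]>3: pts.append([x[i],y[i]])
    pts=np.array(pts)
    f=least_squares(lambda q:np.hypot(*(pts-q[:2]).T)-q[2],[*c0,.098],loss='soft_l1',f_scale=.0007)
    f2=least_squares(lambda q:np.hypot(*(pts-q[:2]).T)-.098,c0,loss='soft_l1',f_scale=.0007)
    print('rim',len(pts),f.x,f2.x)
    V,U=np.mgrid[0:420,0:560];P=wun(m,d,U,V);px=p.astype(int)
    k=(P[...,2]>.150)&(P[...,2]<.168)&(px[...,0]-px[...,2]>40)&(d>0)&(V<345);B=P[k];print('board',k.sum(),B.mean(0),cv2.minAreaRect((B[:,:2]*1000).astype(np.float32)))
    xy=B[:,:2]-B[:,:2].mean(0);_,_,W=np.linalg.svd(xy);print('board axis deg',np.degrees(np.arctan2(W[0,1],W[0,0]))%180)
    return f2.x
E
python3 - <<'E'
from meas import *
import pickle
st()
for n in (8,9):
    p,d,m,o=pickle.load(open(f'wrist{n}.pkl','rb'));C=meas(p,d,m)
    print(o['eef_pos'],o['joint_vel'].round(3),o['clock'])
C=np.array([.5512,-.2145])
def un(u,v,z): return wonz(m,160+u/4.7-.4,70+v/4.7-.4,z)
def ang(P): return np.degrees(np.arctan2(*(P[:2]-C)[::-1]))+90
for nm,u,v,z in [('t4',565,145,.012),('t5?',498,170,.012),('t6',428,160,.012),('t7',372,200,.012),('t8',300,205,.012),('t9',262,262,.012),('t11',170,350,.012),('t12',120,390,.012),('ptr',520,180,.018),('tabtop',145,225,.026),('tabL',105,235,.026),('tabR',160,185,.026),('tabin',180,260,.018),('inL',150,275,.018),('inR',212,250,.018)]:
    P=un(u,v,z);print(nm,(ang(P)%360-360).round(2),np.hypot(*(P[:2]-C)).round(4))
E
```

```text
{'clock': 6.3, 'joint_pos': [-0.3636, 0.4679, 0.0666, 1.1718, -0.0076, -0.6382], 'eef_pos': [0.5463, -0.2098, 0.2032], 'tool_rot': [0.6037, 0.7972, -0.004, -0.0], 'ft_force': [0.8552, -0.137, -0.2187], 'ft_torque': [-0.0863, -0.0129, 0.009], 'grip_width': 0.0853}
rim 99 [ 0.55073796 -0.21498626  0.09592863] [ 0.55233425 -0.21305685]
board 6200 [ 0.5464103  -0.21627828  0.15453424] ((551.2072143554688, -215.22195434570312), (99.32882690429688, 21.993465423583984), 15.512818336486816)
board axis deg 15.528222470944646
[ 0.54704227 -0.21170088  0.25097504] [ 0.034 -0.097 -0.094 -0.004  0.    -0.001] 5.9167
rim 95 [ 0.55063894 -0.21507307  0.09583175] [ 0.5523877  -0.21315658]
board 8529 [ 0.53519383 -0.2192738   0.15451777] ((545.3038940429688, -206.94129943847656), (81.533935546875, 73.9894027709961), 71.26177978515625)
board axis deg 15.44937435709051
[ 0.54628767 -0.20975209  0.20316666] [-0.005 -0.015  0.063  0.02  -0.    -0.002] 6.3
t4 -76.8 0.0877
t5? -69.23 0.0838
t6 -61.62 0.0875
t7 -54.23 0.0838
t8 -46.55 0.0884
t9 -39.36 0.0837
t11 -24.04 0.0843
t12 -16.69 0.088
ptr -71.86 0.0816
tabtop -33.82 0.0995
tabL -30.4 0.1032
tabR -37.31 0.1029
tabin -33.1 0.0924
inL -29.72 0.0944
inR -36.42 0.09
```

{"name": "drive_tool", "arguments": {"steps": [-0.0063,0.0031,0.004,0,0,0,-0.5,0,0,0,0,0,0,0,0,0,0,0,0,0,0.3,0,0,0,0,0,0,0.3]}}

```text
clock: 6.63
eef_pos: [0.5536, -0.2173, 0.2006]
tool_rot: [0.604, 0.797, -0.003, 0.002]
ft_force: [-0.2, 0.0, -0.1]
grip_width: 0.0388
```

```bash
python3 - <<'E'
from h import *
st()
E
```

```text
{'clock': 6.6333, 'joint_pos': [-0.3712, 0.485, 0.0874, 1.1708, -0.0076, -0.644], 'eef_pos': [0.5536, -0.2173, 0.2006], 'tool_rot': [0.6044, 0.7967, -0.0034, 0.0021], 'ft_force': [-0.2352, 0.0409, -0.0725], 'ft_torque': [0.0002, -0.005, -0.0197], 'grip_width': 0.0388}
```

{"name": "drive_tool", "arguments": {"steps": [0.002,-0.0012,0.001,0,0,0,0.2,0,0,0,0,0,0,0.2,0,0,0,0,0,0,0.2,0,0,0,0,0,0,0.2]}}

```text
clock: 6.97
eef_pos: [0.5514, -0.2157, 0.1985]
tool_rot: [0.604, 0.797, -0.004, 0.001]
ft_force: [-0.3, -0.0, 0.1]
grip_width: 0.034
```

```bash
python3 - <<'E'
from h import *
st()
E
```

```text
{'clock': 6.9667, 'joint_pos': [-0.3699, 0.4831, 0.0783, 1.1657, -0.0076, -0.6427], 'eef_pos': [0.5514, -0.2157, 0.1985], 'tool_rot': [0.6044, 0.7967, -0.0036, 0.0012], 'ft_force': [-0.2514, -0.0344, 0.0804], 'ft_torque': [0.0128, 0.0369, 0.0067], 'grip_width': 0.034}
```

Close on the board.

{"name": "drive_tool", "arguments": {"steps": [0,0,0,0,0,0,1,0,0,0,0,0,0,1,0,0,0,0,0,0,1,0,0,0,0,0,0,1]}}

```text
clock: 7.3
eef_pos: [0.5514, -0.2152, 0.1987]
tool_rot: [0.604, 0.797, -0.003, 0.001]
ft_force: [-1.2, 2.7, 3.5]
grip_width: 0.0206
```

```bash
python3 - <<'E'
from h import *
st();tq()
E
```

```text
{'clock': 7.3, 'joint_pos': [-0.3696, 0.4827, 0.0783, 1.1667, -0.0065, -0.6427], 'eef_pos': [0.5514, -0.2152, 0.1987], 'tool_rot': [0.6043, 0.7968, -0.0032, 0.0007], 'ft_force': [-1.2203, 2.663, 3.4622], 'ft_torque': [0.8806, 0.4381, 0.0258], 'grip_width': 0.0206}
tool torque [ 0.184  0.966 -0.031] force [ 2.9 -0.5 -3.5] w 0.02062953019069966
```

{"name": "drive_tool", "arguments": {"steps": [0,0,0,0,0,-3,1,0,0,0,0,0,-6,1,0,0,0,0,0,-6,1,0,0,0,0,0,-6,1,0,0,0,0,0,-6,1,0,0,0,0,0,-6,1,0,0,0,0,0,-3,1,0,0,0,0,0,0,1]}}

```text
clock: 7.97
eef_pos: [0.5515, -0.2154, 0.1987]
tool_rot: [0.328, 0.945, -0.004, 0.0]
ft_force: [-0.9, 2.4, 3.8]
grip_width: 0.0213
```

{"name": "drive_tool", "arguments": {"steps": [0,0,0,0,0,0,1,0,0,0,0,0,0,1]}}

```text
clock: 8.13
eef_pos: [0.5515, -0.2154, 0.1987]
tool_rot: [0.329, 0.944, -0.004, 0.0]
ft_force: [-2.5, 4.1, 3.8]
grip_width: 0.021
```

```bash
python3 - <<'E'
from meas import *
import pickle
st();tq()
p,d,m=cam('wrist'); pickle.dump((p,d,m,bot.get_obs()),open('wrist10.pkl','wb')); cv2.imwrite('pics/wrist10.png',cv2.resize(p,None,fx=1.4,fy=1.4,interpolation=cv2.INTER_CUBIC)[:,:,::-1])
q=cv2.resize(p[70:190,200:370],None,fx=4.7,fy=4.7,interpolation=cv2.INTER_CUBIC);cv2.imwrite('pics/w10c.png',q[:,:,::-1])
E
```

```text
{'clock': 8.1333, 'joint_pos': [-0.3696, 0.4828, 0.0784, 1.166, -0.007, -1.2699], 'eef_pos': [0.5515, -0.2154, 0.1987], 'tool_rot': [0.329, 0.9443, -0.0035, 0.0], 'ft_force': [-2.4789, 4.1101, 3.8266], 'ft_torque': [0.8056, 0.2441, 0.0675], 'grip_width': 0.021}
tool torque [-0.48   0.691 -0.071] force [ 4.5  1.7 -3.8] w 0.020970356572851175
```

View pics/wrist10.png

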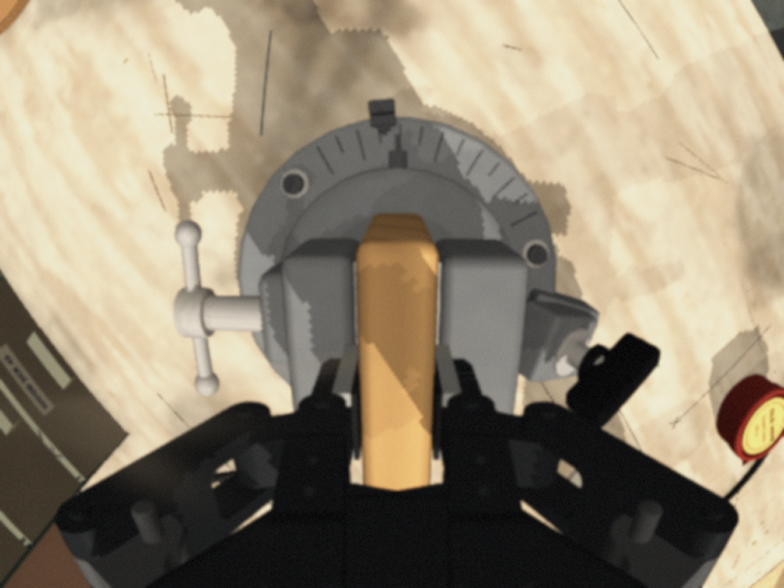

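View pics/w10c.png

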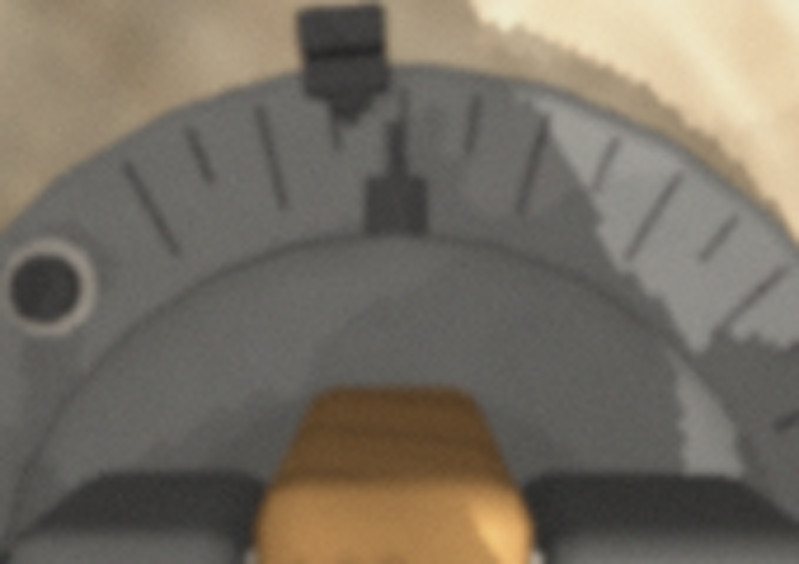

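```bash
cat >> meas.py <<'E'
def angs(m,C,L,ox,oy,s=4.7):
    for nm,u,v,z in L:
        P=wonz(m,ox+(u+.5)/s-.5,oy+(v+.5)/s-.5,z)
        print(nm,((np.degrees(np.arctan2(*(P[:2]-C)[::-1]))+90)%360-360).round(2),np.hypot(*(P[:2]-C)).round(4))
E
python3 - <<'E'
from meas import *
import pickle
p,d,m,o=pickle.load(open('wrist10.pkl','rb'));meas(p,d,m)
for C in ([.551,-.2148],[.5515,-.2154],[.552,-.2140]):
  angs(m,np.array(C),[('t7',272,158,.012),('t6',200,155,.012),('t5',150,207,.012),('t8',472,125,.012),('t?',533,165,.012),('ptr base',397,205,.018),('ptr mid',397,160,.018),('ptr tip',399,125,.018),('tab tip',347,120,.018),('tab body',345,70,.018),('tabtop',340,25,.026)],200,70)
print((np.degrees(2*np.arctan2(o['tool_rot'][1],o['tool_rot'][0]))))
E
```

```text
rim 99 [ 0.55121333 -0.21529385  0.09603513] [ 0.55255284 -0.21331052]
board 9333 [ 0.54151525 -0.22799116  0.15461446] ((537.05029296875, -216.53488159179688), (79.52926635742188, 43.721744537353516), 50.86119079589844)
board axis deg 51.49822719217235
t7 -24.0 0.0836
t6 -16.52 0.0881
t5 -8.92 0.084
t8 -46.52 0.0873
t? -54.14 0.083
ptr base -38.34 0.0728
ptr mid -38.34 0.0802
ptr tip -38.56 0.086
tab tip -33.03 0.0872
tab body -33.31 0.0955
tabtop -33.33 0.1019
t7 -24.48 0.0832
t6 -16.95 0.0876
t5 -9.33 0.0835
t8 -47.03 0.0873
t? -54.68 0.083
ptr base -38.94 0.0726
ptr mid -38.89 0.08
ptr tip -39.07 0.0858
tab tip -33.52 0.087
tab body -33.76 0.0952
tabtop -33.75 0.1017
t7 -24.4 0.0847
t6 -16.99 0.0891
t5 -9.51 0.085
t8 -46.59 0.0886
t? -54.1 0.0842
ptr base -38.56 0.074
ptr mid -38.54 0.0814
ptr tip -38.75 0.0872
tab tip -33.29 0.0884
tab body -33.54 0.0967
tabtop -33.55 0.1031
141.5916490224096
```

{"name": "drive_tool", "arguments": {"steps": [0,0,0,0,0,-2.6,1,0,0,0,0,0,-2.6,1,0,0,0,0,0,0,1,0,0,0,0,0,0,1,0,0,0,0,0,0,1]}}

```text
clock: 8.6
eef_pos: [0.5516, -0.2155, 0.1986]
tool_rot: [0.286, 0.958, -0.004, -0.0]
ft_force: [-2.9, 4.9, 4.5]
grip_width: 0.0209
```

```bash
python3 - <<'E'
from meas import *
import pickle
st();tq()
p,d,m=cam('wrist'); o=bot.get_obs();pickle.dump((p,d,m,o),open('wrist11.pkl','wb'))
q=cv2.resize(p[70:190,200:370],None,fx=4.7,fy=4.7,interpolation=cv2.INTER_CUBIC);cv2.imwrite('pics/w11c.png',q[:,:,::-1])
print((np.degrees(2*np.arctan2(o['tool_rot'][1],o['tool_rot'][0]))))
E
```

```text
{'clock': 8.6, 'joint_pos': [-0.3696, 0.4829, 0.0785, 1.166, -0.0071, -1.3606], 'eef_pos': [0.5516, -0.2155, 0.1986], 'tool_rot': [0.2859, 0.9583, -0.0035, -0.0001], 'ft_force': [-2.9112, 4.863, 4.468], 'ft_torque': [1.0338, 0.1756, 0.0125], 'grip_width': 0.0209}
tool torque [-0.769  0.713 -0.016] force [ 5.1  2.4 -4.5] w 0.020946947218716195
146.7865582716634
```

View pics/w11c.png

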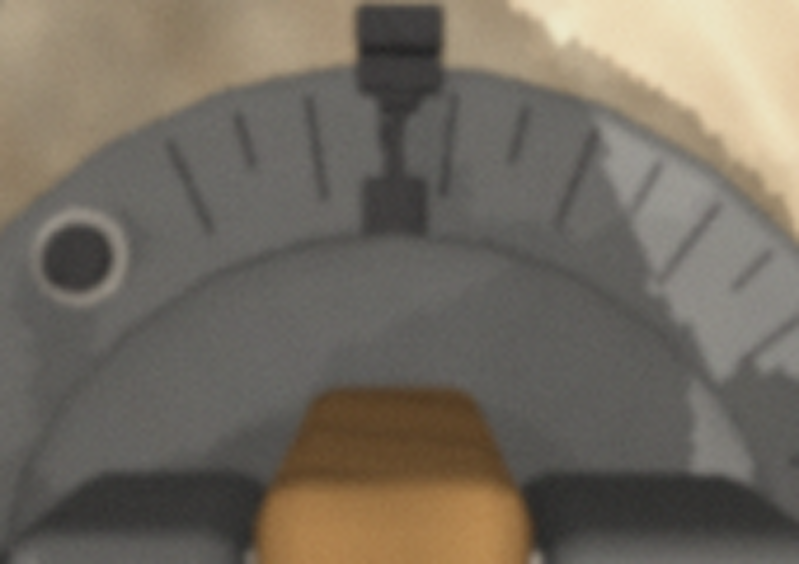

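```bash
python3 - <<'E'
from meas import *
import pickle
p,d,m,o=pickle.load(open('wrist11.pkl','rb'))
q=cv2.resize(p[68:122,262:308],None,fx=11,fy=11,interpolation=cv2.INTER_CUBIC)
q=cv2.convertScaleAbs(q,alpha=2.0,beta=-40);cv2.imwrite('pics/w11d.png',q[:,:,::-1])
C=np.array([.551,-.2148]);
uv=wproj(m,np.array([[C[0]+r*np.cos(a),C[1]+r*np.sin(a),z] for a in np.radians([-123.4]) for r,z in ((.07,.018),(.087,.018),(.1,.026))]));print((uv-[262,68]+.5)*11)
E
```

```text
[[252.50618589 544.11630797]
 [253.46853913 302.20913854]
 [254.72506417 104.22062637]]
```

View pics/w11d.png

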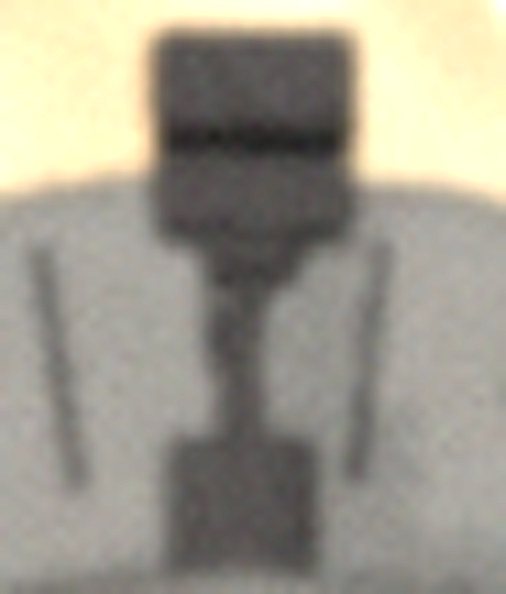

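{"name": "drive_tool", "arguments": {"steps": [0,0,0,0,0,0.45,1,0,0,0,0,0,0,1,0,0,0,0,0,0,1,0,0,0,0,0,0,1]}}

```text
clock: 8.98
eef_pos: [0.5516, -0.2155, 0.1987]
tool_rot: [0.29, 0.957, -0.004, -0.0]
ft_force: [-2.1, 4.4, 4.4]
grip_width: 0.021
```

```bash
python3 - <<'E'
from meas import *
import pickle
st();tq()
p,d,m=cam('wrist'); o=bot.get_obs();pickle.dump((p,d,m,o),open('wrist12.pkl','wb'))
q=cv2.resize(p[68:122,262:308],None,fx=11,fy=11,interpolation=cv2.INTER_CUBIC)
q=cv2.convertScaleAbs(q,alpha=2.0,beta=-40);cv2.imwrite('pics/w12d.png',q[:,:,::-1])
print((np.degrees(2*np.arctan2(o['tool_rot'][1],o['tool_rot'][0]))))
E
```

```text
{'clock': 8.9833, 'joint_pos': [-0.3697, 0.4829, 0.0784, 1.166, -0.007, -1.3529], 'eef_pos': [0.5516, -0.2155, 0.1987], 'tool_rot': [0.2896, 0.9571, -0.0035, -0.0001], 'ft_force': [-2.1393, 4.3991, 4.4147], 'ft_torque': [1.0485, 0.2238, 0.0042], 'grip_width': 0.021}
tool torque [-0.749  0.767 -0.008] force [ 4.2  2.4 -4.4] w 0.02104915219564581
146.33322025252022
```

View pics/w12d.png

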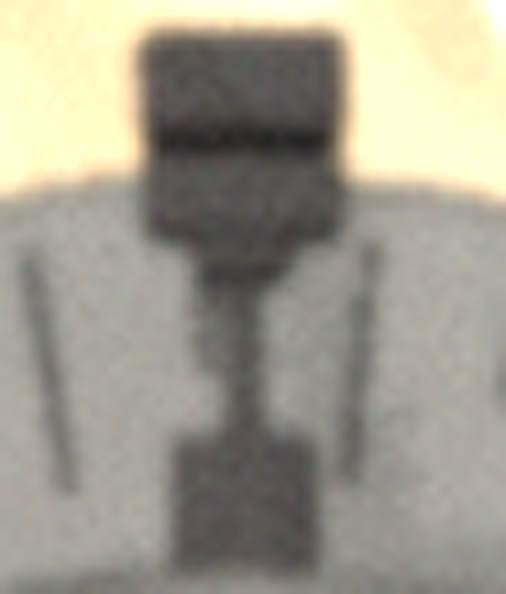

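{"name": "drive_tool", "arguments": {"steps": [0,0,0,0,0,0,0.2,0,0,0,0,0,0,0.2,0,0,0,0,0,0,0.2,0,0,0,0,0,0,0.2,0,0,-0.03,0,0,0,0.2,0,0,-0.03,0,0,0,0.2,0,0,0,0,0,0,0.2,0,0,0,0,0,0,0.2]}}

```text
clock: 9.7
eef_pos: [0.5529, -0.2161, 0.2608]
tool_rot: [0.289, 0.957, -0.004, 0.003]
ft_force: [-0.3, -0.6, 0.4]
grip_width: 0.0338
```

```bash
python3 - <<'E'
from meas import *
import pickle
st()
p,d,m=cam('wrist'); o=bot.get_obs();pickle.dump((p,d,m,o),open('wrist13.pkl','wb'))
cv2.imwrite('pics/wrist13.png',cv2.resize(p,None,fx=1.4,fy=1.4,interpolation=cv2.INTER_CUBIC)[:,:,::-1])
C=np.array([.551,-.2148]);
uv=wproj(m,np.array([[C[0]+r*np.cos(a),C[1]+r*np.sin(a),z] for a in np.radians([-123.4]) for r,z in ((.07,.018),(.087,.018),(.1,.026))]));print(uv)
u,v=uv[1].astype(int)
q=cv2.resize(p[v-27:v+27,u-27:u+27],None,fx=11,fy=11,interpolation=cv2.INTER_CUBIC)
q=cv2.convertScaleAbs(q,alpha=2.0,beta=-40);cv2.imwrite('pics/w13d.png',q[:,:,::-1])
print((uv-[u-27,v-27]+.5)*11)
# knob cloud
w7=pickle.load(open('wrist7.pkl','rb'))
for n,box in ((7,(255,160,310,252)),):
    p,d,m,o=w7
    V,U=np.mgrid[box[1]:box[3],box[0]:box[2]]
    P=wun(m,d,U,V);k=(p[V,U].max(-1)<35)&(d[V,U]>0)&(P[...,2]>.03);P=P[k]
    F=knobframe(None,np.radians(-54.4),0.0);L=P@F;print('pct z',np.percentile(L[:,2],[50,95,99]))
    top=L[:,2]>np.percentile(L[:,2],99)-.004;T=L[top];_,_,W=np.linalg.svd(T[:,:2]-T[:,:2].mean(0));print('bar ang',np.degrees(np.arctan2(W[0,1],W[0,0]))%180, 'centre',(T[:,:2].min(0)+T[:,:2].max(0))/2, T[:,:2].mean(0))
    e=W[0];nn=W[1];c=T[:,:2].mean(0)
    for lo in np.arange(-.03,.001,.003):
        s=(L[:,2]-np.percentile(L[:,2],99)>lo)&(L[:,2]-np.percentile(L[:,2],99)<=lo+.003)&(abs((L[:,:2]-c)@e)<.006)
        if s.sum(): y=(L[s,:2]-c)@nn;print(lo,s.sum(),y.min(),y.max())
E
```

```text
{'clock': 9.7, 'joint_pos': [-0.3694, 0.443, 0.1819, 1.3039, -0.0082, -1.353], 'eef_pos': [0.5529, -0.2161, 0.2608], 'tool_rot': [0.2894, 0.9572, -0.0043, 0.0026], 'ft_force': [-0.3153, -0.5952, 0.4215], 'ft_torque': [-0.0361, -0.0042, -0.0114], 'grip_width': 0.0338}
[[286.63004876 117.10097918]
 [286.57619104  99.46337847]
 [286.57141875  85.1963882 ]]
[[309.43053641 501.61077095]
 [308.8381014  307.59716315]
 [308.78560626 150.66027019]]
pct z [-0.14454901 -0.14325359 -0.14276928]
bar ang 73.12348645135518 centre [-0.09549769 -0.46663199] [-0.09503543 -0.46576629]
-0.03 6 -0.00969067834170781 0.00971835611455856
-0.027 55 -0.00984821735565834 0.010134921649200712
-0.021 1 -0.006889763030985317 -0.006889763030985317
-0.018000000000000002 2 -0.006892190714463121 -0.006868512635280464
-0.012000000000000004 1 -0.0068688209476042515 -0.0068688209476042515
-0.009000000000000005 2 -0.0068594817154326825 -0.0068526095504314035
-0.006000000000000005 38 -0.006804921362861306 0.007054855262165309
-0.003000000000000006 228 -0.0061938155189002475 0.006097240816297193
```

View pics/wrist13.png

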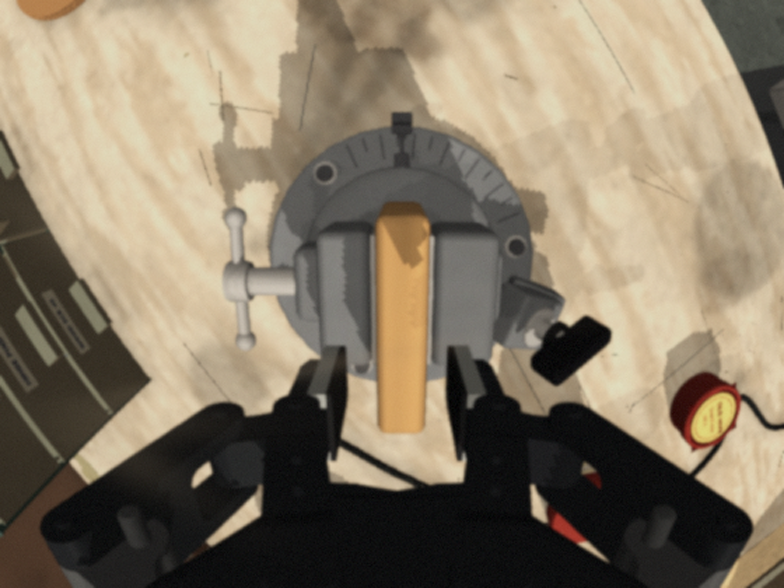

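View pics/w13d.png

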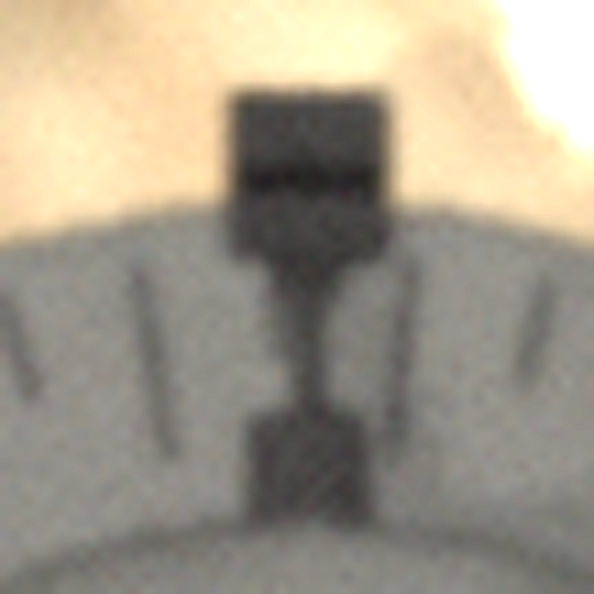

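```bash
cat >> h.py <<'E'
PSI=np.radians(-54.4)
def kp(q,back):
    F=knobframe(None,PSI,0.0);g=F@np.array([-.0955,-.4666,-.1428-.012])
    F=F@R.from_euler('z',q).as_matrix();z=-F[:,2];x=-F[:,1]
    return g+F[:,2]*(0.054+back), R.from_matrix(np.stack([x,np.cross(z,x),z],1))
E
python3 - <<'E'
from h import *
P,Q=kp(1.276,.11);print(P-.164*0, P+Q.apply([0,0,.164]));rows(P,Q,.2)
E
```

```text
[ 0.42628103 -0.04138443  0.20854799] [ 0.48103932 -0.11787     0.07420706]
n 12 dp [-0.1257  0.1743 -0.0505] dr [-10.51 -35.55  71.17]
[0.0168, 0.0063, 0.0041, -0.88, -2.96, 5.93, 0.2, 0.0175, 0.0045, 0.0033, -0.88, -2.96, 5.93, 0.2, 0.0181, 0.0026, 0.0024, -0.88, -2.96, 5.93, 0.2, 0.0183, 0.0007, 0.0015, -0.88, -2.96, 5.93, 0.2, 0.0183, -0.0012, 0.0006, -0.88, -2.96, 5.93, 0.2, 0.0181, -0.0031, -0.0004, -0.88, -2.96, 5.93, 0.2, 0.0177, -0.005, -0.0014, -0.88, -2.96, 5.93, 0.2, 0.017, -0.0067, -0.0024, -0.88, -2.96, 5.93, 0.2]
[0.016, -0.0084, -0.0034, -0.88, -2.96, 5.93, 0.2, 0.0149, -0.0099, -0.0043, -0.88, -2.96, 5.93, 0.2, 0.0135, -0.0113, -0.0052, -0.88, -2.96, 5.93, 0.2, 0.012, -0.0126, -0.006, -0.88, -2.96, 5.93, 0.2]
```

{"name": "drive_tool", "arguments": {"steps": [0.0168,0.0063,-0.026,-0.88,-2.96,5.93,0.2,0.0175,0.0045,0.0033,-0.88,-2.96,5.93,0.2,0.0181,0.0026,0.0024,-0.88,-2.96,5.93,0.2,0.0183,0.0007,0.0015,-0.88,-2.96,5.93,0.2,0.0183,-0.0012,0.0006,-0.88,-2.96,5.93,0.2,0.0181,-0.0031,-0.0004,-0.88,-2.96,5.93,0.2,0.0177,-0.005,-0.0014,-0.88,-2.96,5.93,0.2,0.017,-0.0067,-0.0024,-0.88,-2.96,5.93,0.2]}}

```text
clock: 10.42
eef_pos: [0.466, -0.0985, 0.2535]
tool_rot: [0.642, 0.738, -0.005, 0.21]
ft_force: [0.1, 1.2, -0.2]
grip_width: 0.0342
```

{"name": "drive_tool", "arguments": {"steps": [0.016,-0.0084,-0.0034,-0.88,-2.96,5.93,0.2,0.0149,-0.0099,-0.0043,-0.88,-2.96,5.93,0.2,0.0135,-0.0113,-0.0052,-0.88,-2.96,5.93,0.2,0.012,-0.0126,-0.006,-0.88,-2.96,5.93,0.2,0,0,0,0,0,0,0.2,0,0,0,0,0,0,0.2,0,0,0,0,0,0,0.2]}}

```text
clock: 11.0
eef_pos: [0.4262, -0.041, 0.2381]
tool_rot: [0.766, 0.569, -0.005, 0.299]
ft_force: [0.3, -0.8, -0.1]
grip_width: 0.0341
```

```bash
python3 - <<'E'
from h import *
import pickle
st()
p,d,m=cam('wrist'); o=bot.get_obs();pickle.dump((p,d,m,o),open('wrist14.pkl','wb'))
cv2.imwrite('pics/wrist14.png',cv2.resize(p,None,fx=1.4,fy=1.4,interpolation=cv2.INTER_CUBIC)[:,:,::-1])
uv=wproj(m,kp(1.276,0)[0]+kp(1.276,0)[1].apply([0,0,.054]));print(uv*1.4)
V,U=np.mgrid[150:280,240:330]
P=wun(m,d,U,V);k=(p[V,U].max(-1)<35)&(d[V,U]>0)&(P[...,2]>.03)&(np.linalg.norm(P-np.array([.481,-.118,.074]),axis=-1)<.045);P=P[k]
F=knobframe(None,PSI,0.0);L=P@F;zt=np.percentile(L[:,2],99);T=L[L[:,2]>zt-.004]
_,_,W=np.linalg.svd(T[:,:2]-T[:,:2].mean(0));a=np.arctan2(W[0,1],W[0,0])%np.pi
E=np.array([[np.cos(a),np.sin(a)],[-np.sin(a),np.cos(a)]]);t=T[:,:2]@E.T;c=E.T@((t.min(0)+t.max(0))/2)
print(len(T),'bar ang',a,'centre',c,zt,t.max(0)-t.min(0))
print('to hover .03');rows(*kp(1.276,.03),.2)
E
```

```text
{'clock': 11.0, 'joint_pos': [0.1869, -0.0082, -0.592, 0.7016, -0.544, 0.4008], 'eef_pos': [0.4262, -0.041, 0.2381], 'tool_rot': [0.7663, 0.5686, -0.0047, 0.2991], 'ft_force': [0.2597, -0.7742, -0.1344], 'ft_torque': [0.4651, 0.3028, 0.0077], 'grip_width': 0.0341}
[[411.38245776 261.30178274]]
1023 bar ang 1.279852232664714 centre [-0.09545133 -0.46707351] -0.14273787589094522 [0.05465288 0.01335595]
to hover .03
n 3 dp [ 0.0266 -0.0373 -0.0954] dr [-0.11 -0.13  0.15]
[0.0034, -0.0045, 0.0348, -0.04, -0.04, 0.05, 0.2, 0.0034, -0.0045, 0.0348, -0.04, -0.04, 0.05, 0.2, 0.0034, -0.0046, 0.0348, -0.04, -0.04, 0.05, 0.2]
```

View pics/wrist14.png

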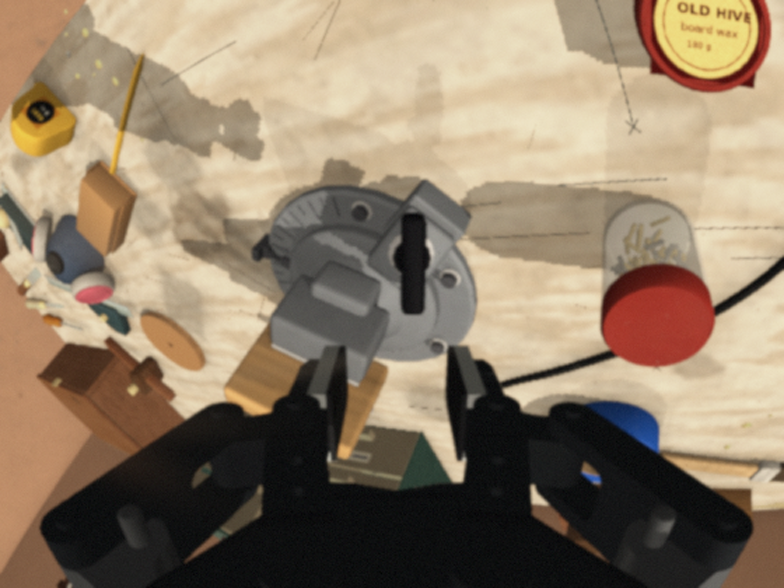

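{"name": "drive_tool", "arguments": {"steps": [0.0034,-0.0045,0.0348,0,0,0,0.2,0.0034,-0.0045,0.0348,0,0,0,0.2,0.0034,-0.0046,0.0348,0,0,0,0.2,0,0,0,0,0,0,0.2,0,0,0,0,0,0,0.2,0,0,0,0,0,0,0.2,0,0,0,0,0,0,0.2]}}

```text
clock: 11.63
eef_pos: [0.4538, -0.0783, 0.1451]
tool_rot: [0.767, 0.567, -0.003, 0.3]
ft_force: [0.2, -0.6, -0.6]
grip_width: 0.0342
```

```bash
python3 - <<'E'
from h import *
st()
rows(*kp(1.278,.009),.2)
E
```

```text
{'clock': 11.6333, 'joint_pos': [0.0766, 0.1775, -0.703, 0.3399, -0.5103, 0.2818], 'eef_pos': [0.4538, -0.0783, 0.1451], 'tool_rot': [0.7669, 0.5671, -0.003, 0.3003], 'ft_force': [0.2077, -0.5622, -0.6191], 'ft_torque': [0.5048, 0.3275, -0.0154], 'grip_width': 0.0342}
n 1 dp [ 0.0062 -0.0102 -0.0193] dr [ 0.07 -0.17 -0.11]
[-0.0, -0.0016, 0.0226, 0.07, -0.17, -0.11, 0.2]
```

{"name": "drive_tool", "arguments": {"steps": [0,-0.0008,0.0113,0,0,0,0.2,0,-0.0008,0.0113,0,0,0,0.2,0,0,0,0,0,0,0.2,0,0,0,0,0,0,0.2,0,0,0,0,0,0,1,0,0,0,0,0,0,1,0,0,0,0,0,0,1,0,0,0,0,0,0,1]}}

```text
clock: 12.3
eef_pos: [0.4592, -0.0883, 0.1255]
tool_rot: [0.767, 0.567, -0.004, 0.301]
ft_force: [-3.6, 1.5, 7.4]
grip_width: 0.0129
```

```bash
python3 - <<'E'
from h import *
import pickle
st();tq();rows(*kp(1.278,.009),.2)
p,d,m=cam('wrist'); o=bot.get_obs();pickle.dump((p,d,m,o),open('wrist15.pkl','wb'))
cv2.imwrite('pics/wrist15.png',cv2.resize(p,None,fx=1.4,fy=1.4,interpolation=cv2.INTER_CUBIC)[:,:,::-1])
E
```

```text
{'clock': 12.3, 'joint_pos': [0.0501, 0.2247, -0.7188, 0.2638, -0.5023, 0.2524], 'eef_pos': [0.4592, -0.0883, 0.1255], 'tool_rot': [0.7666, 0.5674, -0.0038, 0.3006], 'ft_force': [-3.6247, 1.4663, 7.3853], 'ft_torque': [0.0531, 0.5003, -0.3408], 'grip_width': 0.0129}
tool torque [ 0.571 -0.197  0.064] force [-2.6 -0.  -7.9] w 0.012862322025725277
n 1 dp [ 0.0008 -0.0002  0.0003] dr [ 0.06 -0.09 -0.04]
[0.0, 0.0009, 0.0001, 0.06, -0.09, -0.04, 0.2]
```

View pics/wrist15.png

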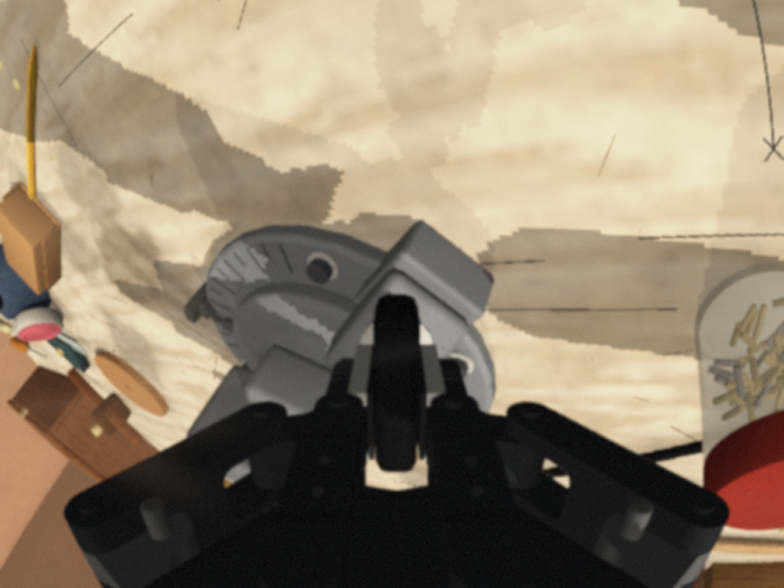

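```bash
python3 - <<'E'
from h import *
import pickle
P=[]
for n in (13,14):
    p,d,m,o=pickle.load(open(f'wrist{n}.pkl','rb'))
    V,U=np.mgrid[0:420,0:560];Q=wun(m,d,U,V);ok=(d>0)&(V<245)&(p.max(-1)>35);P.append(Q[ok])
P=np.concatenate(P)
for q in np.arange(1.25,-.1,-.2):
    pp,RR=kp(q,.009);L=RR.inv().apply(P-pp)
    k=(abs(L[:,0])<.05)&(abs(L[:,0])>.009)&(abs(L[:,1])<.02)&(L[:,2]<.075)&(L[:,2]>0)
    b=(np.abs(L[:,0])<.07)&(np.abs(L[:,1])<.06)&(L[:,2]<.02)&(L[:,2]>-.1)
    print(round(q,2),k.sum(),L[k].mean(0).round(3) if k.any() else '','min|x|',abs(L[k,0]).min() if k.any() else '',b.sum())
E
```

```text
1.25 0  min|x|  0
1.05 41 [-0.001 -0.002  0.058] min|x| 0.009052614580928927 0
0.85 84 [-0.006 -0.007  0.059] min|x| 0.009080366127568094 0
0.65 122 [-0.008 -0.007  0.06 ] min|x| 0.009116214654847458 0
0.45 161 [-0.006 -0.004  0.059] min|x| 0.009220602359811635 0
0.25 207 [-0.004 -0.001  0.058] min|x| 0.009048038192707997 0
0.05 214 [-0.004  0.     0.058] min|x| 0.009030384920288362 0
```

{"name": "drive_tool", "arguments": {"steps": [0,0,0,0,0,3,1,0,0,0,0,0,6,1,0,0,0,0,0,6,1,0,0,0,0,0,6,1,0,0,0,0,0,6,1,0,0,0,0,0,6,1,0,0,0,0,0,6,1,0,0,0,0,0,6,1]}}

```text
clock: 13.02
eef_pos: [0.4601, -0.0873, 0.1254]
tool_rot: [0.926, 0.229, 0.113, 0.278]
ft_force: [-0.1, 2.8, 3.4]
grip_width: 0.0128
```

{"name": "drive_tool", "arguments": {"steps": [0,0,0,0,0,5,1,0,0,0,0,0,4,1,0,0,0,0,0,4,1,0,0,0,0,0,4,1,0,0,0,0,0,4,1,0,0,0,0,0,0,1]}}

```text
clock: 13.52
eef_pos: [0.4608, -0.0871, 0.1255]
tool_rot: [0.952, 0.058, 0.162, 0.252]
ft_force: [0.7, 5.8, 5.0]
grip_width: 0.0131
```

```bash
python3 - <<'E'
from h import *
import pickle
st();tq()
a=pickle.load(open('wrist15.pkl','rb'))[3];print('turned',(R.from_quat(a['tool_rot']).inv()*R.from_quat(bot.get_obs()['tool_rot'])).as_rotvec())
E
```

```text
{'clock': 13.5167, 'joint_pos': [0.051, 0.2256, -0.7172, 0.2618, -0.4989, 1.4053], 'eef_pos': [0.4608, -0.0871, 0.1255], 'tool_rot': [0.9521, 0.0583, 0.1623, 0.2525], 'ft_force': [0.7061, 5.7907, 4.9755], 'ft_torque': [0.9397, -0.1973, 0.1918], 'grip_width': 0.0131}
tool torque [0.899 0.294 0.252] force [ 3.2 -2.5 -6.5] w 0.013062709419740682
turned [9.36699604e-04 4.82057240e-03 1.15350871e+00]
```

{"name": "drive_tool", "arguments": {"steps": [0,0,0,0,0,2,1,0,0,0,0,0,2,1,0,0,0,0,0,2,1,0,0,0,0,0,0,1]}}

```text
clock: 13.85
eef_pos: [0.461, -0.0871, 0.1256]
tool_rot: [0.954, 0.009, 0.175, 0.244]
ft_force: [0.6, 5.7, 3.8]
grip_width: 0.0133
```

```bash
python3 - <<'E'
from h import *
import pickle
st();tq()
a=pickle.load(open('wrist15.pkl','rb'))[3];print('turned',(R.from_quat(a['tool_rot']).inv()*R.from_quat(bot.get_obs()['tool_rot'])).as_rotvec())
E
```

```text
{'clock': 13.85, 'joint_pos': [0.0509, 0.2257, -0.7169, 0.2616, -0.4989, 1.5077], 'eef_pos': [0.461, -0.0871, 0.1256], 'tool_rot': [0.9538, 0.0094, 0.1751, 0.2438], 'ft_force': [0.5968, 5.653, 3.7628], 'ft_torque': [0.8699, -0.1646, 0.486], 'grip_width': 0.0133}
tool torque [ 0.96   0.314 -0.028] force [ 2.4 -3.3 -5.5] w 0.013336924196658407
turned [1.00670058e-03 5.07506051e-03 1.25613215e+00]
```

{"name": "drive_tool", "arguments": {"steps": [0,0,0,0,0,2,1,0,0,0,0,0,2,1,0,0,0,0,0,0,1]}}

```text
clock: 14.1
eef_pos: [0.461, -0.087, 0.1256]
tool_rot: [0.954, -0.022, 0.183, 0.238]
ft_force: [2.0, 4.9, 4.6]
grip_width: 0.0125
```

```bash
python3 - <<'E'
from h import *
import pickle
tq()
a=pickle.load(open('wrist15.pkl','rb'))[3];print('turned',(R.from_quat(a['tool_rot']).inv()*R.from_quat(bot.get_obs()['tool_rot'])).as_rotvec())
p,d,m=cam('wrist'); o=bot.get_obs();pickle.dump((p,d,m,o),open('wrist16.pkl','wb'))
cv2.imwrite('pics/wrist16.png',cv2.resize(p,None,fx=1.4,fy=1.4,interpolation=cv2.INTER_CUBIC)[:,:,::-1])
E
```

```text
tool torque [ 0.787  0.543 -1.604] force [ 3.7 -2.6 -5.4] w 0.01245200354347098
turned [9.62717906e-04 4.83543052e-03 1.32159114e+00]
```

View pics/wrist16.png

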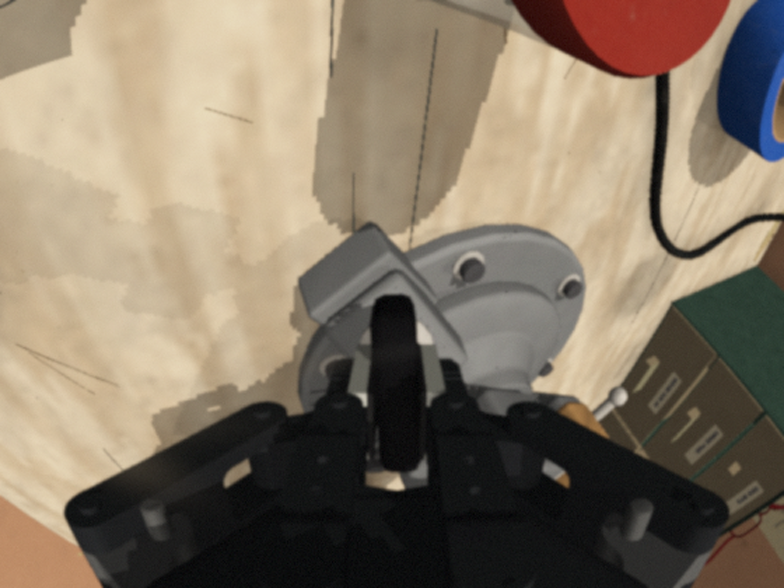

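{"name": "drive_tool", "arguments": {"steps": [0,0,0,0,0,0,0.2,0,0,0,0,0,0,0.2,0,0,0,0,0,0,0.2,0,0,0,0,0,0,0.2,0,0,-0.03,0,0,0,0.2,0,0,-0.04,0,0,0,0.2,0,0,-0.04,0,0,0,0.2,0,0,0,0,0,0,0.2]}}

```text
clock: 14.82
eef_pos: [0.4229, -0.0357, 0.2192]
tool_rot: [0.953, -0.024, 0.184, 0.238]
ft_force: [1.5, -1.0, -0.3]
grip_width: 0.034
```

```bash
python3 - <<'E'
from h import *
import pickle
st()
p,d,m=cam('wrist'); o=bot.get_obs();pickle.dump((p,d,m,o),open('wrist17.pkl','wb'))
cv2.imwrite('pics/wrist17.png',cv2.resize(p,None,fx=1.4,fy=1.4,interpolation=cv2.INTER_CUBIC)[:,:,::-1])
def bar(p,d,m):
    V,U=np.mgrid[140:290,240:330]
    P=wun(m,d,U,V);k=(p[V,U].max(-1)<35)&(d[V,U]>0)&(P[...,2]>.03)&(np.linalg.norm(P-np.array([.481,-.118,.074]),axis=-1)<.045);P=P[k]
    F=knobframe(None,PSI,0.0);L=P@F;zt=np.percentile(L[:,2],99);T=L[L[:,2]>zt-.004]
    _,_,W=np.linalg.svd(T[:,:2]-T[:,:2].mean(0));print('bar',len(T),np.arctan2(W[0,1]*np.sign(W[0,0]),abs(W[0,0])))
bar(p,d,m)
for n in (1,14):
    bar(*pickle.load(open(f'wrist{n}.pkl','rb'))[:3])
y=np.radians(146.3);x=np.array([np.cos(y),np.sin(y),0]);z=np.array([0,0,-1.])
rows(np.array([.551,-.215,.29]),R.from_matrix(np.stack([x,np.cross(z,x),z],1)),.2)
E
```

```text
{'clock': 14.8167, 'joint_pos': [0.2038, 0.011, -0.6322, 0.6438, -0.5491, 1.7452], 'eef_pos': [0.4229, -0.0357, 0.2192], 'tool_rot': [0.9533, -0.0244, 0.1842, 0.238], 'ft_force': [1.4635, -1.0307, -0.3002], 'ft_torque': [0.4134, 0.253, 0.0428], 'grip_width': 0.034}
bar 1137 0.00601595804856421
bar 1268 0.11572901776565321
bar 1023 1.279852232664714
n 22 dp [ 0.1277 -0.1789  0.0727] dr [  38.17   27.15 -143.21]
[0.0063, 0.0079, 0.003, 1.74, 1.23, -6.51, 0.2, 0.0053, 0.0086, 0.0029, 1.74, 1.23, -6.51, 0.2, 0.0042, 0.0093, 0.0027, 1.74, 1.23, -6.51, 0.2, 0.003, 0.0098, 0.0025, 1.74, 1.23, -6.51, 0.2, 0.0019, 0.0101, 0.0023, 1.74, 1.23, -6.51, 0.2, 0.0007, 0.0103, 0.002, 1.74, 1.23, -6.51, 0.2, -0.0006, 0.0104, 0.0017, 1.74, 1.23, -6.51, 0.2, -0.0018, 0.0103, 0.0013, 1.74, 1.23, -6.51, 0.2]
[-0.0029, 0.0101, 0.001, 1.74, 1.23, -6.51, 0.2, -0.0041, 0.0097, 0.0006, 1.74, 1.23, -6.51, 0.2, -0.0052, 0.0092, 0.0002, 1.74, 1.23, -6.51, 0.2, -0.0062, 0.0085, -0.0002, 1.74, 1.23, -6.51, 0.2, -0.0071, 0.0078, -0.0006, 1.74, 1.23, -6.51, 0.2, -0.0079, 0.0069, -0.0009, 1.74, 1.23, -6.51, 0.2, -0.0086, 0.0059, -0.0013, 1.74, 1.23, -6.51, 0.2, -0.0092, 0.0048, -0.0017, 1.74, 1.23, -6.51, 0.2]
[-0.0096, 0.0037, -0.002, 1.74, 1.23, -6.51, 0.2, -0.0099, 0.0025, -0.0023, 1.74, 1.23, -6.51, 0.2, -0.0101, 0.0013, -0.0026, 1.74, 1.23, -6.51, 0.2, -0.0101, 0.0001, -0.0028, 1.74, 1.23, -6.51, 0.2, -0.01, -0.0011, -0.003, 1.74, 1.23, -6.51, 0.2, -0.0097, -0.0024, -0.0032, 1.74, 1.23, -6.51, 0.2]
```

View pics/wrist17.png

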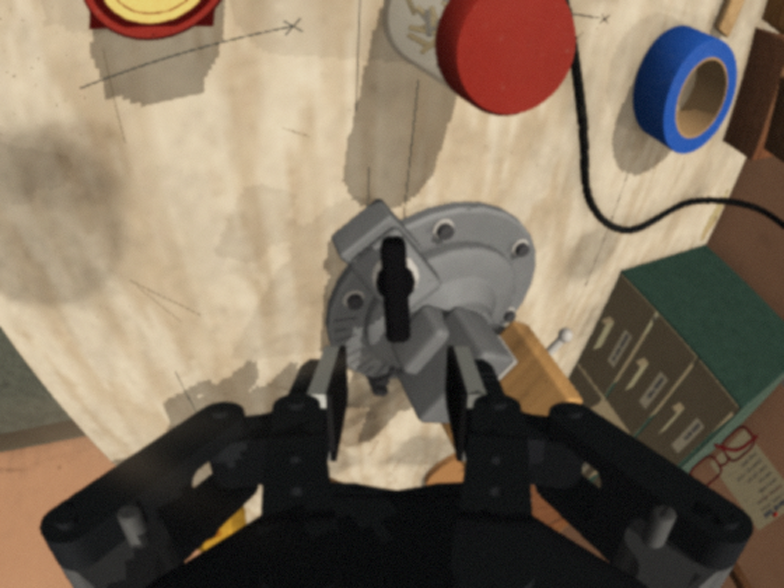

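{"name": "drive_tool", "arguments": {"steps": [0.0063,0.0079,-0.01,1.74,1.23,-6.51,0.2,0.0053,0.0086,0.0029,1.74,1.23,-6.51,0.2,0.0042,0.0093,0.0027,1.74,1.23,-6.51,0.2,0.003,0.0098,0.0025,1.74,1.23,-6.51,0.2,0.0019,0.0101,0.0023,1.74,1.23,-6.51,0.2,0.0007,0.0103,0.002,1.74,1.23,-6.51,0.2,-0.0006,0.0104,0.0017,1.74,1.23,-6.51,0.2,-0.0018,0.0103,0.0013,1.74,1.23,-6.51,0.2]}}

```text
clock: 15.53
eef_pos: [0.4636, -0.0975, 0.2497]
tool_rot: [0.87, 0.439, 0.137, 0.181]
ft_force: [-0.3, -0.6, -0.1]
grip_width: 0.034
```

{"name": "drive_tool", "arguments": {"steps": [-0.0029,0.0101,0.001,1.74,1.23,-6.51,0.2,-0.0041,0.0097,0.0006,1.74,1.23,-6.51,0.2,-0.0052,0.0092,0.0002,1.74,1.23,-6.51,0.2,-0.0062,0.0085,-0.0002,1.74,1.23,-6.51,0.2,-0.0071,0.0078,-0.0006,1.74,1.23,-6.51,0.2,-0.0079,0.0069,-0.0009,1.74,1.23,-6.51,0.2,-0.0086,0.0059,-0.0013,1.74,1.23,-6.51,0.2,-0.0092,0.0048,-0.0017,1.74,1.23,-6.51,0.2]}}

```text
clock: 16.2
eef_pos: [0.5104, -0.163, 0.2756]
tool_rot: [0.59, 0.8, 0.063, 0.082]
ft_force: [0.5, 0.2, -0.6]
grip_width: 0.034
```

{"name": "drive_tool", "arguments": {"steps": [-0.0096,0.0037,-0.002,1.74,1.23,-6.51,0.2,-0.0099,0.0025,-0.0023,1.74,1.23,-6.51,0.2,-0.0101,0.0013,-0.0026,1.74,1.23,-6.51,0.2,-0.0101,0.0001,-0.0028,1.74,1.23,-6.51,0.2,-0.01,-0.0011,-0.003,1.74,1.23,-6.51,0.2,-0.0097,-0.0024,-0.0032,1.74,1.23,-6.51,0.2,0,0,0,0,0,0,0.2,0,0,0,0,0,0,0.2]}}

```text
clock: 16.87
eef_pos: [0.5456, -0.2111, 0.2947]
tool_rot: [0.293, 0.956, -0.002, -0.005]
ft_force: [0.5, 0.6, 0.0]
grip_width: 0.0343
```

```bash
python3 - <<'E'
from meas import *
import pickle
st()
p,d,m=cam('wrist'); o=bot.get_obs();pickle.dump((p,d,m,o),open('wrist18.pkl','wb'))
cv2.imwrite('pics/wrist18.png',cv2.resize(p,None,fx=1.4,fy=1.4,interpolation=cv2.INTER_CUBIC)[:,:,::-1])
C=np.array([.551,-.2148]);
uv=wproj(m,np.array([[C[0]+r*np.cos(a),C[1]+r*np.sin(a),z] for a in np.radians([-123.4]) for r,z in ((.07,.018),(.087,.018),(.1,.026))]));print(uv)
u,v=uv[1].astype(int)
q=cv2.resize(p[v-25:v+25,u-25:u+25],None,fx=12,fy=12,interpolation=cv2.INTER_CUBIC)
q=cv2.convertScaleAbs(q,alpha=2.0,beta=-40);cv2.imwrite('pics/w18d.png',q[:,:,::-1])
print((uv-[u-25,v-25]+.5)*12)
for n in ('scene',):
    p,d,m=cam(n);cv2.imwrite('pics/scene_end.png',p[:,:,::-1])
E
```

```text
{'clock': 16.8667, 'joint_pos': [-0.3677, 0.4213, 0.2369, 1.3952, -0.0038, -1.3443], 'eef_pos': [0.5456, -0.2111, 0.2947], 'tool_rot': [0.2927, 0.9562, -0.0016, -0.0045], 'ft_force': [0.4699, 0.5684, 0.0023], 'ft_torque': [0.0017, 0.0199, -0.0088], 'grip_width': 0.0343}
[[273.55585624 116.9034924 ]
 [273.35089331 100.9836771 ]
 [273.04567418  88.17011172]]
[[312.67027488 508.84190879]
 [310.21071974 317.80412525]
 [306.54809011 164.04134059]]
```

View pics/w18d.png

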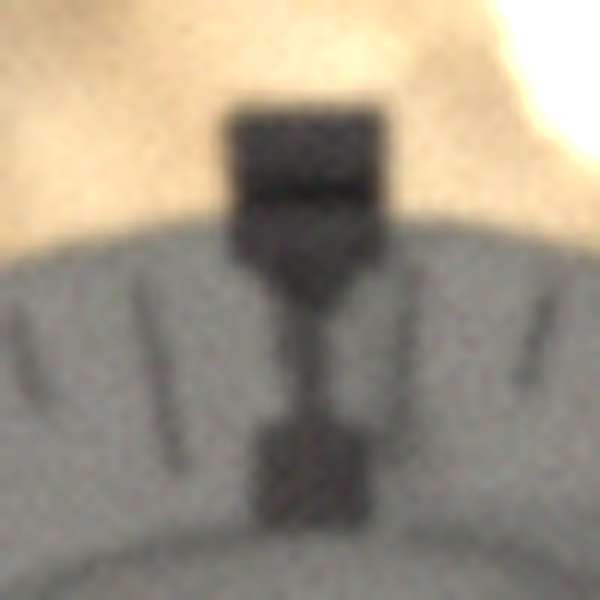

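View pics/wrist18.png

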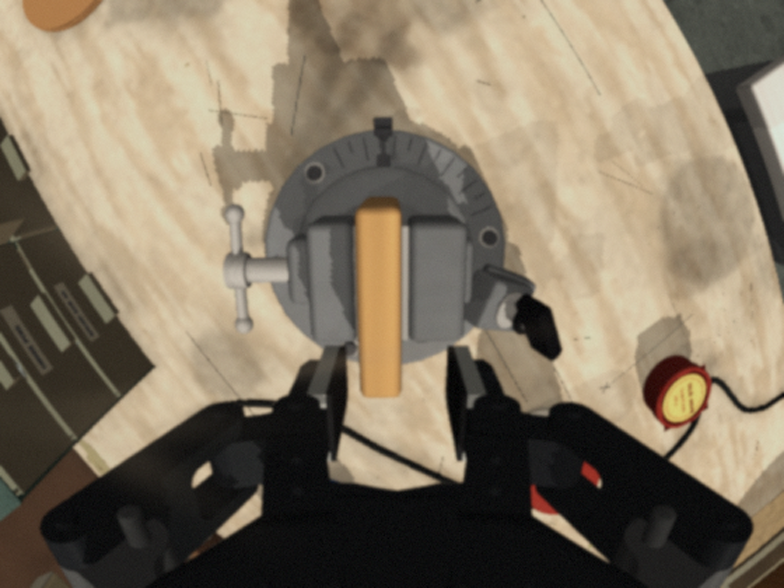

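View pics/scene_end.png

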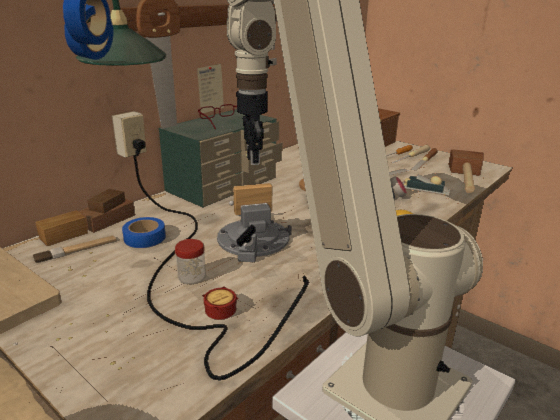

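```bash
python3 - <<'E'
from workcell import job_done
print(job_done())
E
```

```text
the job is handed in; nothing more can be done
None
```

I undid the clamp knob, swung the vice head to the setting tab and tightened the knob again. The job was handed in at about 17 s, with the gripper open and clear of everything.

- **Undoing:** I turned the knob anticlockwise until it hit its stop. It turned on into the stop and slipped about 8° in the jaws there, because the fingertips were holding the 20 mm collar under the bar. The bar then measured about 1.28 rad.
- **Swinging:** I turned the head about 41° by the board. A small overshoot of about 0.45° was turned back.
- **Tightening:** I gripped the flats of the bar and turned the knob until the torque jumped to about 1.6 Nm. After release the bar measured about 0.006 rad, which is tight.

**Last checks:**
- **Alignment:** in the wrist picture, taken after tightening, the pointer and tab centres lie on the same radial line to about 0.2°.
- **Surroundings:** the tab did not appear to move. The jar and tin looked unmoved in the scene picture. The sanding block is hidden behind the arm there, so I did not check it separately, but the arm only worked over the vice.

One reading disagreed. The knob measured about 0.12 rad at the start instead of 0, so either it did not start fully tight or the first measurement was slightly off. It is at its tight stop now.

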